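# Find the rattling valve housing and put it under the magnifier

## Task

One of the three closed valve housings on the sloped rack has a loose part inside: shake them to find out which one rattles, and stand that one flat on its base in the red tray, with each of the others back in its own bay. Then swing the magnifier arm round by its blue knob until the lens is centred over the tray, and leave it there. Do not let a sound housing into the tray, and leave the other things on the bench alone.

Things in the scene. Friction and masses are not known exactly. Their poses are not given: they have to be found in the camera images.
- housing_a: closed cream valve housing, starts in the left (+y) bay: 50 mm along x, 92 along y, 54 high, plus two blue caps on top (18 mm wide, 10 tall, at y = +-28 mm). Origin: centre of underside; z out of its top. 0.4 kg, +-20 g. Its 42 x 84 x 46 mm hollow holds a tight 0.2 kg core or, in one housing drawn anew each time, a loose 0.2 kg steel ball of 36 mm, free to run 48 mm along y.
- bay_a (a point): point on the sloped floor of the left (+y) bay, where the origin of housing_a belongs
- housing_b: closed cream valve housing, starts in the middle bay: 50 mm along x, 92 along y, 54 high, plus two blue caps on top (18 mm wide, 10 tall, at y = +-28 mm). Origin: centre of underside; z out of its top. Inside as housing_a. Too wide in y for the gripper: grasp across its x, tool square to the slope; a 40 N grip does no harm.
- bay_b (a point): point on the sloped floor of the middle bay, where the origin of housing_b belongs
- housing_c: closed cream valve housing, starts in the right (-y) bay: 50 mm along x, 92 along y, 54 high, plus two blue caps on top (18 mm wide, 10 tall, at y = +-28 mm). Origin: centre of underside; z out of its top. Inside as housing_a. In its bay z leans 30 deg from vertical towards the robot, x runs up the slope. With y tipped 20 deg the ball rolls to the low end and stays there when levelled.
- bay_c (a point): point on the sloped floor of the right (-y) bay, where the origin of housing_c belongs
- rack: fixed rack, origin on the table under its middle. Its floor rises 30 deg towards its +x, away from the robot, and is 65 mm above the table at the bay points. Bays 112 mm apart along y, parted by blue fins 6 mm thick, 12 tall; a lip 10 mm tall along the low edge, its face 25.5 mm down-slope of the bay points. Above these both x faces of a housing are free for the fingers
- tray (a point): centre of the inner floor of the fixed red tray (white spot), 13 mm above the table; inside 170 mm along x, 190 mm along y, walls 5 mm thick, 23 mm high above the floor. x points away from the robot to the magnifier's post, z up. Tray, board and post are one fixed piece
- magnifier (a joint): angle of the magnifier arm about its post, rad: 0 with the lens over the tray centre, growing anticlockwise seen from above (lens going from the tray to the robot's right, -y). Starts at 1.1 to 1.6. Held by friction, 0.25 N m (2.5 N at the knob), stays where released; no stop at 0 (range -0.7 to 1.9)
- magnifier_hinge (a point): on the upright axis of the magnifier's post (22 to 28 mm thick) at the arm's height, 212 mm above the table, 170 mm from the tray centre in the tray's +x
- lens (a point): centre of the magnifier lens (ring 106 mm across, 14 mm thick), 170 mm from the post's axis, 212 mm above the table
- lens_knob (a point): on the axis of the upright blue knob on the arm between post and lens, 105 mm from the post's axis: 16 mm across, from 218 to 258 mm above the table; this point is at 238 mm

How it is judged:
By the outcome, as a careful person would: the job done as asked, in the order asked, and still so for the second after the job is handed in, with the robot touching nothing.
It also fails if it takes over 72 s, if anything falls off the work surface, if the arm or the gripper's body presses on something with over 40 N, if the wrist force passes 120 N, or if a joint passes its speed limit or range.

## Robot

A 6-joint arm with a two-finger parallel gripper is mounted at the origin on the work surface. World frame = base frame: x ahead of the robot, y to its left, z up, the work surface at z = 0. Lengths are in m, angles in rad, forces in N, time in s.
With the tool pointing down it reaches from about 0.3 to 0.775 m from the base axis. Payload 14.6 kg.
Tool frame: the origin (TCP) lies on the centre line of the jaws, within the pads' length; the fingertips stand ctrl.tcp_to_tips ahead of it and the grasp point (between the pads) lies 2 mm behind it (ctrl.tcp_to_tips is the distance from the TCP to the fingertips, in m); z points along the fingers, y is the line along which they close (so a half turn about z gives the same grasp; the last joint's range is limited). The gripper opens to 94 mm and grips with 3 to 60 N. Pads are 16 mm wide; open, the fingers measure 119 mm over their backs; the gripper's body (75 mm by 177 mm) begins 78 mm behind the grasp point.
Start: joints at [-1.279, 0.3, 1.521, -0, 1.321, -0.067], TCP at [0.193, -0.515, 0.184] pointing down, gripper open.
Joint ranges: [-3.03, 3.03], [-0.79, 2.21], [0.23, 2.52], [-1.04, 4.18], [0, 3.07], [-2.55, 2.55]. Speed limits (rad/s): [2.22, 2.22, 2.57, 3.14, 3.14, 3.14].

## Interface

Orientations are given as [roll, pitch, yaw] about the fixed x, y, z axes, in that order (R = Rz(yaw) Ry(pitch) Rx(roll)).
In Python, from station import telemetry, viewer, hand_in, ctrl gives the robot as it stands.
- The arm moves only by the tool step_arm, never from a script. Its argument "plan" is a list of rows, each an object of numbers: "dx", "dy", "dz": the shift along the tool's x, y, z scaled (see below); "rx", "ry", "rz": the turn, a rotation vector about the tool's x, y, z scaled (see below); "claw": the closure, from 0 (fully open) to 1 (shut). In form: [{"dx": .., "dy": .., "dz": .., "rx": .., "ry": .., "rz": .., "claw": ..}, ...]. A call has 1 to 10 rows; each row shifts and turns the commanded pose from where the row before left it, along the tool's axes as they then stand; what a row does not reach is not made up. The controller multiplies each number of a shift by 0.1 m and each number of a turn by 90 degrees. A row lasts 1/10 s, in which the tool goes at most 50 mm and 8.59 degrees, less where a joint would pass 70% of its speed; a pose out of reach is approached as far as the arm can. A call with a number of a shift or a turn outside -1 to 1 is refused whole. A call with a gripper value outside its range is refused whole. The fingers move at their own pace and stop on an object; "grip_force" is the grip in N (left out, the last holds). Time passes only in rows, so rows that do not move let the fingers close. It gives the time, the measured TCP pose, the force, the opening and the grip force at its end, in the units of the state.
- telemetry.get_obs(): the state, without advancing time (a new reading comes with each control period).
- viewer.camera(name): name is "side" or "top"; returns a dict with "img" (420x560x3 uint8, red, green, blue), "z_map" (420x560 float32, m along the optical axis (not along the pixel's ray), 0 where there is no reading), "fx", "fy", "cx", "cy" (pixels), "dist" ([k1, k2, p1, p2, k3] as OpenCV has them; the pictures are not rectified), "R" (3x3) and "t" (3): a world point X has camera coordinates R X + t. Camera axes: x right, y down, z forward; pixel columns grow to the right and rows downward; lengths in m; the calibration is good to about 2 mm. A picture is of the moment at which its call begins.
- hand_in(): hands the job in; it is judged then, once.
Trained networks look in a picture, given as the dict that the camera call returned (one of the last four; its "shot" number tells which), for a name from the list of things; names that differ only in an ending like _2 or _b are one class to them, and where a whole thing is asked for, a point or a joint stands for the part that bears it (a point fixed in the world has none). Each returns a list of dicts, best first, with "score" (0 to 1); they miss things now and then, are a little off and sometimes report something else, mostly with a low value. They report only what shows in the picture. A call takes as long as a camera call.
- viewer.recognise(target, picture): "rect" ([left, top, right, bottom] in pixels, round what is visible of it).
The state is a dict: "time_s": time; "qpos": joint angles; "joint_vel": joint speeds; "tau": joint torques, N m; "ee_pos": TCP position; "eef_rot": TCP orientation; "force": force on the tool from outside, world axes, zero at the start; "moment": the same for the moment, N m; "grip_width": finger opening in m; "grip_force": force on a finger pad.
Only numpy, scipy, OpenCV 4.12 (cv2) and the standard library are available. Lean on these libraries where they do the work, as an engineer would, in place of code of your own. Each camera call takes 0.05 s, during which the arm holds its last target. There are 200 camera calls.

## Working session

There is one attempt and no reset: what is moved stays moved. The work goes in short steps, Python scripts to look and compute and a tool call to move; the robot and the scene stay as the last step left them, time stands still between calls to the robot, and variables do not carry over. Pictures are saved under pics/ and viewed, at most 10 in all, crops included, and the job is handed in when it is done.

Besides the shell and the picture viewer there is one more tool, called after "Request:" as a command line: name --argument value ..., lists and objects as JSON in quotes. step_arm: Moves the arm, as the interface text tells. Shifts and turns lie within -1 to 1; 1 stands for 0.1 m of shift or 90 degrees of turn. Its arguments: {"type":"object","properties":{"plan":{"type":"array"},"grip_force":{"type":"number"}},"required":["plan"]}

```bash
mkdir -p pics; ls
cat > h.py <<'E'
import numpy as np, cv2
from scipy.spatial.transform import Rotation as Ro
from station import telemetry, viewer, hand_in, ctrl
def world(p,uv):
    "pixels (n,2)-> world via z_map"
    uv=np.atleast_2d(uv).astype(float)
    K=np.array([[p['fx'],0,p['cx']],[0,p['fy'],p['cy']],[0,0,1]])
    n=cv2.undistortPoints(uv.reshape(-1,1,2),K,np.array(p['dist'])).reshape(-1,2)
    z=p['z_map'][uv[:,1].round().astype(int),uv[:,0].round().astype(int)]
    c=np.c_[n*z[:,None],z]
    return (c-np.array(p['t']))@np.array(p['R'])
def cloud(p):
    h,w=p['z_map'].shape
    u,v=np.meshgrid(np.arange(w),np.arange(h))
    return world(p,np.c_[u.ravel(),v.ravel()]).reshape(h,w,3)
def save(p,n): cv2.imwrite(f'pics/{n}.png',p['img'][:,:,::-1])
def st():
    o=telemetry.get_obs(); return o
E
python3 - <<'E'
from h import *
print(ctrl.tcp_to_tips, st())
for c in ('top','side'):
    p=viewer.camera(c); save(p,c+'0'); print(c,p['R'],p['t'],p['fx'])
    for n in ('housing_a','rack','tray','lens','lens_knob','magnifier'):
        for r in viewer.recognise(n,p)[:4]: 
            b=r['rect']; m=[(b[0]+b[2])/2,(b[1]+b[3])/2]
            print(c,n,round(r['score'],2),np.round(b),world(p,m).round(3))
E
```

```text
pics
0.017 {'time_s': 0.0, 'qpos': array([-1.27862051e+00,  3.00440998e-01,  1.52154616e+00,  6.73385797e-07,
        1.32071540e+00, -6.66051471e-02]), 'joint_vel': array([ 1.58390080e-03,  1.56812276e-05,  4.59622522e-04, -1.54802211e-03,
        2.30321998e-04, -4.12922138e-04]), 'tau': array([ 7.62065229e-04, -5.31806159e+01, -3.52738130e+01,  7.08697387e-02,
        2.44099548e-02, -1.08767833e-04]), 'ee_pos': array([ 0.19303838, -0.51471638,  0.18361763]), 'eef_rot': array([-3.14048525e+00, -7.45215333e-05,  3.58780759e-01]), 'force': array([-0.9853905 , -0.58812065, -0.77550063]), 'moment': array([ 0.03756264, -0.04346045, -0.00378883]), 'grip_force': 0.0, 'grip_width': 0.09390864822375926}
top [[-0.00940821 -0.99979667 -0.01783575]
 [-0.9873303   0.01211337 -0.15821551]
 [ 0.15839939  0.01612125 -0.98724351]] [0.01580813 0.53020931 0.93133858] 384.77753898766866
top housing_a 0.88 [201. 176. 248. 204.] [[0.568 0.127 0.115]]
top housing_a 0.85 [249. 171. 292. 202.] [[0.574 0.018 0.115]]
top housing_a 0.77 [157. 178. 203. 204.] [[0.566 0.233 0.116]]
top rack 0.71 [251. 174. 293
[... 510 characters left out ...]
827854 -0.56201941]] [0.47073239 0.27592507 0.99857209] 492.6340698041058
side housing_a 0.87 [222. 241. 264. 285.] [[0.56  0.147 0.118]]
side housing_a 0.86 [190. 272. 240. 325.] [[0.547 0.265 0.12 ]]
side housing_a 0.61 [250. 218. 285. 255.] [[0.561 0.041 0.119]]
side rack 0.83 [172. 221. 282. 350.] [[0.553 0.219 0.114]]
side rack 0.64 [190. 273. 240. 325.] [[0.548 0.267 0.119]]
side tray 0.72 [243. 120. 394. 265.] [[ 0.613 -0.347  0.013]]
side tray 0.56 [172. 216. 281. 349.] [[0.554 0.217 0.121]]
side lens 0.67 [285. 117. 354. 151.] [[ 0.605 -0.317  0.219]]
side lens_knob 0.92 [286. 118. 356. 153.] [[ 0.605 -0.327  0.211]]
side magnifier 0.66 [285. 117. 354. 152.] [[ 0.605 -0.317  0.218]]
```

```bash
python3 -c "
import cv2
a=cv2.imread('pics/top0.png')[90:310,130:530]; cv2.imwrite('pics/top0c.png',cv2.resize(a,None,fx=2,fy=2))"
```

```text
(no output)
```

View pics/top0c.png

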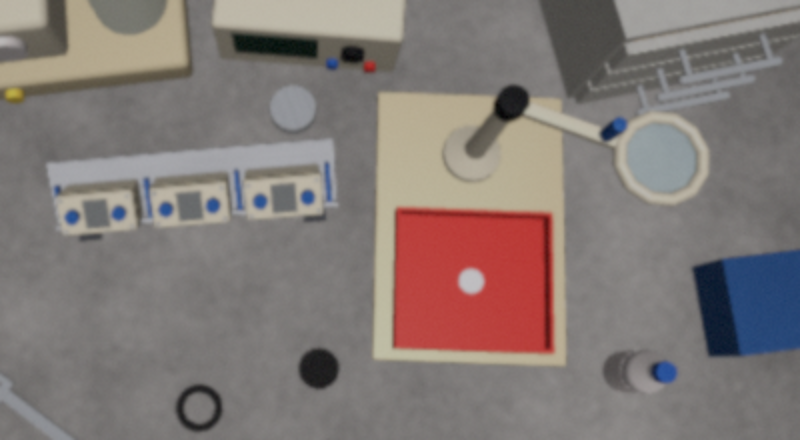

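View pics/side0.png

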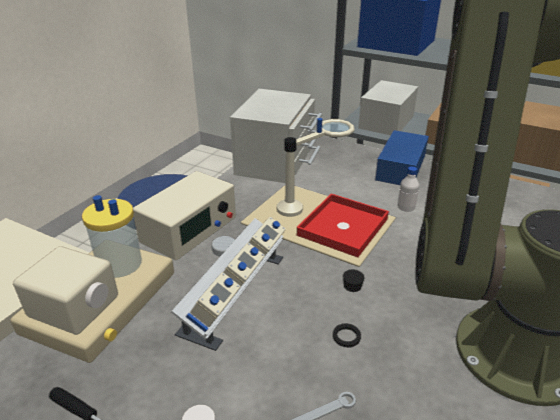

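The top crop shows three housings at about (95,210), (190,203) and (283,195), the tray spot at (471,281), the lens at (660,158), the knob at (614,128) and the post top at (512,102). The side view agrees, and nothing blocks the rack. Next I'll measure.

```bash
cat >> h.py <<'E'
def blobs(p,mask,minpx=8):
    n,l,s,c=cv2.connectedComponentsWithStats(mask.astype(np.uint8))
    C=cloud(p)
    return [(s[i][4],c[i].round(1),np.median(C[l==i],0).round(4)) for i in range(1,n) if s[i][4]>=minpx]
def blue(p):
    i=p['img'].astype(int); return (i[:,:,2]>i[:,:,0]+50)&(i[:,:,2]>i[:,:,1]+25)
def Rh(yaw): return Ro.from_euler('z',yaw)*Ro.from_euler('y',-np.pi/6)
def tool(Rhh): M=Rhh.as_matrix(); return Ro.from_matrix(np.c_[M[:,1],M[:,0],-M[:,2]])
def delta(goal,R,pose=None):
    "shift in tool axes (units .1 m) and rotvec (units 90deg) from present pose to goal (applied together)"
    o=st(); p=o['ee_pos']; T=Ro.from_euler('xyz',o['eef_rot'])
    return (T.inv().apply(goal-p)/.1).round(3),((T.inv()*R).as_rotvec()/(np.pi/2)).round(3)
E
python3 - <<'E'
from h import *
for c in ('top','side'):
    p=viewer.camera(c); C=cloud(p); i=p['img'].astype(int)
    print(c)
    for b in blobs(p,blue(p)&(C[:,:,2]>.09)&(C[:,:,2]<.28)&(C[:,:,0]>.3)&(C[:,:,0]<.8)): print(b)
    red=(i[:,:,0]>i[:,:,1]+70)&(i[:,:,0]>150)&(C[:,:,0]>.3)&(C[:,:,0]<.7)
    fl=(abs(C[:,:,2]-.013)<.008)&red
    rim=(abs(C[:,:,2]-.036)<.004)&red
    for nm,m in(('fl',fl),('rim',rim)):
        r=cv2.minAreaRect(C[m][:,:2].astype(np.float32)*1000); print(nm,m.sum(),r)
    white=(i.min(2)>170)&(abs(C[:,:,2]-.013)<.012)&(abs(C[:,:,1]+.2)<.12)&(abs(C[:,:,0]-.47)<.1)
    print('spot',blobs(p,white))
    dark=(i.max(2)<60)&(C[:,:,2]>.17)&(C[:,:,0]>.5)&(C[:,:,1]<-.1)
    print('post',blobs(p,dark))
    ring=(abs(C[:,:,2]-.215)<.012)&(C[:,:,0]>.45)&(C[:,:,1]<-.2)&(C[:,:,0]<.75)
    q=C[ring]; print('ring',len(q),q.min(0),q.max(0))
    ct,rr=cv2.minEnclosingCircle(q[:,:2].astype(np.float32)); print(ct,rr)
E
```

```text
top
(np.int32(45), array([438.7, 152.4]), array([ 0.6099, -0.3268,  0.2573]))
(np.int32(31), array([283.5, 188.4]), array([ 0.5689, -0.0114,  0.1208]))
(np.int32(30), array([259.6, 190.4]), array([0.5646, 0.0429, 0.1212]))
(np.int32(26), array([236. , 192.5]), array([0.5601, 0.0991, 0.1202]))
(np.int32(30), array([212.4, 194.4]), array([0.5567, 0.1552, 0.1212]))
(np.int32(28), array([188.8, 196.5]), array([0.5519, 0.2105, 0.1203]))
(np.int32(29), array([165.4, 198.3]), array([0.549 , 0.2669, 0.1207]))
(np.int32(89), array([462.3, 275.5]), array([ 0.3599, -0.4135,  0.1302]))
fl 4556 ((479.3336181640625, -223.98828125), (188.16357421875, 170.3569793701172), 87.28438568115234)
rim 458 ((478.4482421875, -222.9540252685547), (200.09933471679688, 178.2834930419922), 87.29623413085938)
spot [(np.int32(97), array([365.1, 230.1]), array([ 0.4791, -0.2225,  0.0142]))]
post [(np.int32(215), array([385. , 141.1]), array([ 0.6445, -0.2273,  0.2272]))]
ring 2328 [ 0.53442681 -0.44109814  0.20322015] [ 0.74802446 -0.21282121  0.22698438]
(0.6366234421730042, -0.33636635541915894) 0.1242744699120521
[... 714 characters left out ...]
25, 0.2122, 0.1203]))
(np.int32(59), array([214.4, 299.2]), array([0.5491, 0.2676, 0.1192]))
fl 1876 ((485.80364990234375, -238.61984252929688), (169.47195434570312, 160.989501953125), 87.77814483642578)
rim 327 ((481.2056884765625, -224.49932861328125), (206.1604766845703, 182.30642700195312), 86.99087524414062)
spot [(np.int32(58), array([343. , 225.3]), array([ 0.4801, -0.2238,  0.0139]))]
post [(np.int32(388), array([340.1,  25.1]), array([ 0.9437, -1.238 ,  0.2784])), (np.int32(151), array([290. , 144.3]), array([ 0.6449, -0.2209,  0.2195]))]
ring 1107 [ 0.53807229 -1.71380078  0.203026  ] [ 0.74970659 -0.21130991  0.22694893]
(0.6388639211654663, -0.9625553488731384) 0.7513723373413086
```

```bash
cat >> h.py <<'E'
YAW=0.072; RH=Rh(YAW); ZH=RH.apply([0,0,1]); TG=tool(RH)
CAP=dict(a=np.array([.5506,.2393,.1204]),b=np.array([.5588,.1275,.1204]),c=np.array([.567,.0162,.1204]))
def grasp(k,h): return CAP[k]+(h-.064)*ZH   # TCP h above bay floor along normal
def cur():
    o=st(); return o['ee_pos'],Ro.from_euler('xyz',o['eef_rot'])
def screw(p0,T0,p1,T1,n=None):
    "n equal rows (shift, turn in tool axes, scaled) from pose 0 to pose 1"
    w=(T0.inv()*T1).as_rotvec()
    if n is None: n=max(1,int(np.ceil(max(np.degrees(np.linalg.norm(w))/8.4,np.linalg.norm(p1-p0)/.045))))
    while 1:
        S=np.zeros((3,3)); R=np.eye(3); r=Ro.from_rotvec(w/n).as_matrix()
        for _ in range(n): S+=R; R=R@r
        d=np.linalg.solve(S,T0.inv().apply(p1-p0))
        if np.linalg.norm(d)/n*n<.0495: break
        n+=1
    return n,(d/.1/1).round(3),(w/n/(np.pi/2)).round(4)
def chain(*goals):
    p,T=cur()
    for g,R in goals:
        g=np.array(g,float); print(*screw(p,T,g,R)); p,T=g,R
E
python3 - <<'E'
from h import *
T0=cur()[1]
chain(([.35,-.15,.28],T0),(grasp('c',.16),TG),(grasp('c',.034),TG))
print(grasp('c',.034),grasp('c',.16))
E
```

```text
10 [ 0.275 -0.287 -0.096] [0. 0. 0.]
10 [0.238 0.021 0.099] [-0.0286  0.0214 -0.0798]
3 [0.   0.   0.42] [0. 0. 0.]
[0.58196114 0.01727907 0.09441924] [0.51912436 0.01274699 0.20353844]
```

Request:
step_arm --plan '[{"dx": 0.275, "dy": -0.287, "dz": -0.096, "rx": 0, "ry": 0, "rz": 0, "claw": 0}, {"dx": 0.275, "dy": -0.287, "dz": -0.096, "rx": 0, "ry": 0, "rz": 0, "claw": 0}, {"dx": 0.275, "dy": -0.287, "dz": -0.096, "rx": 0, "ry": 0, "rz": 0, "claw": 0}, {"dx": 0.275, "dy": -0.287, "dz": -0.096, "rx": 0, "ry": 0, "rz": 0, "claw": 0}, {"dx": 0.275, "dy": -0.287, "dz": -0.096, "rx": 0, "ry": 0, "rz": 0, "claw": 0}, {"dx": 0.275, "dy": -0.287, "dz": -0.096, "rx": 0, "ry": 0, "rz": 0, "claw": 0}, {"dx": 0.275, "dy": -0.287, "dz": -0.096, "rx": 0, "ry": 0, "rz": 0, "claw": 0}, {"dx": 0.275, "dy": -0.287, "dz": -0.096, "rx": 0, "ry": 0, "rz": 0, "claw": 0}, {"dx": 0.275, "dy": -0.287, "dz": -0.096, "rx": 0, "ry": 0, "rz": 0, "claw": 0}, {"dx": 0.275, "dy": -0.287, "dz": -0.096, "rx": 0, "ry": 0, "rz": 0, "claw": 0}]'

```text
time_s: 1.8
ee_pos: [0.3501, -0.1481, 0.2808]
eef_rot: [3.141, -0.0, 0.359]
force: [1.3, 0.5, -0.9]
grip_width: 0.0938
grip_force: 0.0
```

Request:
step_arm --plan '[{"dx": 0.238, "dy": 0.021, "dz": 0.099, "rx": -0.0286, "ry": 0.0214, "rz": -0.0798, "claw": 0}, {"dx": 0.238, "dy": 0.021, "dz": 0.099, "rx": -0.0286, "ry": 0.0214, "rz": -0.0798, "claw": 0}, {"dx": 0.238, "dy": 0.021, "dz": 0.099, "rx": -0.0286, "ry": 0.0214, "rz": -0.0798, "claw": 0}, {"dx": 0.238, "dy": 0.021, "dz": 0.099, "rx": -0.0286, "ry": 0.0214, "rz": -0.0798, "claw": 0}, {"dx": 0.238, "dy": 0.021, "dz": 0.099, "rx": -0.0286, "ry": 0.0214, "rz": -0.0798, "claw": 0}, {"dx": 0.238, "dy": 0.021, "dz": 0.099, "rx": -0.0286, "ry": 0.0214, "rz": -0.0798, "claw": 0}, {"dx": 0.238, "dy": 0.021, "dz": 0.099, "rx": -0.0286, "ry": 0.0214, "rz": -0.0798, "claw": 0}, {"dx": 0.238, "dy": 0.021, "dz": 0.099, "rx": -0.0286, "ry": 0.0214, "rz": -0.0798, "claw": 0}, {"dx": 0.238, "dy": 0.021, "dz": 0.099, "rx": -0.0286, "ry": 0.0214, "rz": -0.0798, "claw": 0}, {"dx": 0.238, "dy": 0.021, "dz": 0.099, "rx": -0.0286, "ry": 0.0214, "rz": -0.0798, "claw": 0}]'

```text
time_s: 2.8
ee_pos: [0.5195, 0.0141, 0.2037]
eef_rot: [2.615, 0.002, 1.648]
force: [0.7, 0.5, 0.2]
grip_width: 0.0939
grip_force: 0.0
```

Run:
```python
from h import *
print(cur()[0],st()['qpos'].round(2),st()['time_s'],st()['force'],st()['moment'])
chain((grasp('c',.16),TG),(grasp('c',.034),TG))
```

```text
[0.519458   0.01407317 0.20368715] [-0.09 -0.09  2.    0.13  0.71 -0.24] 2.8 [0.67486334 0.54261284 0.16268413] [-0.01304764  0.08013836  0.05723533]
1 [-0.013 -0.005 -0.001] [ 0.0018 -0.0009  0.0036]
3 [0.   0.   0.42] [0. 0. 0.]
```

Request:
step_arm --plan '[{"dx": -0.013, "dy": -0.005, "dz": 0.4, "rx": 0.002, "ry": -0.001, "rz": 0.004, "claw": 0}, {"dx": 0, "dy": 0, "dz": 0.4, "claw": 0}, {"dx": 0, "dy": 0, "dz": 0.3, "claw": 0}, {"dz": 0.16, "claw": 0}, {"dz": 0, "claw": 0}, {"dz": 0, "claw": 1}, {"dz": 0, "claw": 1}, {"dz": 0, "claw": 1}, {"dz": 0, "claw": 1}, {"dz": 0, "claw": 1}]' --grip_force 40

```text
$.plan[1]: bad value
```

Run:
```python
from h import *
o=st();print(cur()[0],grasp('c',.034),o['force'],o['moment'],o['grip_width'],o['grip_force'])
```

```text
[0.519458   0.01407317 0.20368715] [0.58196114 0.01727907 0.09441924] [0.67486334 0.54261284 0.16268413] [-0.01304764  0.08013836  0.05723533] 0.09387034656784571 0.0
```

Request:
step_arm --plan '[{"dx": -0.013, "dy": -0.005, "dz": 0.4, "rx": 0.002, "ry": -0.001, "rz": 0.004, "claw": 0}, {"dx": 0, "dy": 0, "dz": 0.4, "rx": 0, "ry": 0, "rz": 0, "claw": 0}, {"dx": 0, "dy": 0, "dz": 0.3, "rx": 0, "ry": 0, "rz": 0, "claw": 0}, {"dx": 0, "dy": 0, "dz": 0.16, "rx": 0, "ry": 0, "rz": 0, "claw": 0}, {"dx": 0, "dy": 0, "dz": 0, "rx": 0, "ry": 0, "rz": 0, "claw": 0}, {"dx": 0, "dy": 0, "dz": 0, "rx": 0, "ry": 0, "rz": 0, "claw": 1}, {"dx": 0, "dy": 0, "dz": 0, "rx": 0, "ry": 0, "rz": 0, "claw": 1}, {"dx": 0, "dy": 0, "dz": 0, "rx": 0, "ry": 0, "rz": 0, "claw": 1}, {"dx": 0, "dy": 0, "dz": 0, "rx": 0, "ry": 0, "rz": 0, "claw": 1}, {"dx": 0, "dy": 0, "dz": 0, "rx": 0, "ry": 0, "rz": 0, "claw": 1}]' --grip_force 40

```text
time_s: 3.8
ee_pos: [0.5815, 0.0162, 0.0948]
eef_rot: [2.62, -0.002, 1.637]
force: [-0.0, 0.1, 0.0]
grip_width: 0.0574
grip_force: 0.0
```

Run:
```python
from h import *
o=st();print(cur()[0],grasp('c',.034),o['force'],o['moment'],o['grip_width'],o['grip_force'])
```

```text
[0.58145894 0.01618149 0.09475108] [0.58196114 0.01727907 0.09441924] [-0.04897969  0.12383813  0.03504885] [-0.04799068  0.19522659 -0.04524663] 0.05742184525786564 0.0
```

Request:
step_arm --plan '[{"dx": 0, "dy": 0, "dz": 0, "rx": 0, "ry": 0, "rz": 0, "claw": 1}, {"dx": 0, "dy": 0, "dz": 0, "rx": 0, "ry": 0, "rz": 0, "claw": 1}, {"dx": 0, "dy": 0, "dz": 0, "rx": 0, "ry": 0, "rz": 0, "claw": 1}, {"dx": 0, "dy": 0, "dz": -0.1, "rx": 0, "ry": 0, "rz": 0, "claw": 1}, {"dx": 0, "dy": 0, "dz": -0.3, "rx": 0, "ry": 0, "rz": 0, "claw": 1}, {"dx": 0, "dy": 0, "dz": -0.4, "rx": 0, "ry": 0, "rz": 0, "claw": 1}, {"dx": 0, "dy": 0, "dz": -0.2, "rx": 0, "ry": 0, "rz": 0, "claw": 1}, {"dx": 0, "dy": 0, "dz": 0, "rx": 0, "ry": 0.085, "rz": 0, "claw": 1}, {"dx": 0, "dy": 0, "dz": 0, "rx": 0, "ry": 0.085, "rz": 0, "claw": 1}, {"dx": 0, "dy": 0, "dz": 0, "rx": 0, "ry": 0.085, "rz": 0, "claw": 1}]'

```text
time_s: 4.8
ee_pos: [0.5307, 0.0131, 0.1814]
eef_rot: [2.594, -0.315, 1.824]
force: [0.1, 1.0, -1.0]
grip_width: 0.0007
grip_force: 0.0
```

Request:
step_arm --plan '[{"dx": 0, "dy": 0, "dz": 0, "rx": 0, "ry": 0, "rz": 0, "claw": 1}, {"dx": 0, "dy": 0, "dz": 0, "rx": 0, "ry": 0, "rz": 0, "claw": 1}, {"dx": 0, "dy": 0, "dz": 0, "rx": 0, "ry": 0, "rz": 0, "claw": 1}, {"dx": 0, "dy": 0, "dz": 0, "rx": 0, "ry": -0.085, "rz": 0, "claw": 1}, {"dx": 0, "dy": 0, "dz": 0, "rx": 0, "ry": -0.085, "rz": 0, "claw": 1}, {"dx": 0, "dy": 0, "dz": 0, "rx": 0, "ry": -0.085, "rz": 0, "claw": 1}, {"dx": 0, "dy": 0, "dz": 0, "rx": 0, "ry": 0, "rz": 0, "claw": 1}, {"dx": 0, "dy": 0, "dz": 0, "rx": 0, "ry": 0, "rz": 0, "claw": 1}, {"dx": 0, "dy": 0, "dz": 0, "rx": 0, "ry": 0, "rz": 0, "claw": 1}, {"dx": 0, "dy": 0, "dz": 0, "rx": 0, "ry": 0, "rz": 0, "claw": 1}]'

```text
time_s: 5.8
ee_pos: [0.5291, 0.0115, 0.1771]
eef_rot: [2.639, -0.005, 1.637]
force: [-1.1, -0.2, -0.2]
grip_width: 0.0002
grip_force: 0.0
```

```bash
cat >> h.py <<'E'
def wr(n=15):
    "mean wrench in tool axes over n readings (time passes by camera calls)"
    F=[];M=[]
    for _ in range(n):
        o=st(); T=Ro.from_euler('xyz',o['eef_rot']).inv(); F.append(T.apply(o['force'])); M.append(T.apply(o['moment'])); viewer.camera('top')
    print('F',np.mean(F,0).round(3),'M',np.mean(M,0).round(4),'std',np.std(M,0).round(4),'w',o['grip_width'],o['grip_force'],o['time_s'],o['ee_pos'],o['eef_rot'])
E
python3 -c "
from h import *
wr()"
```

```text
F [ 0.064 -0.049 -0.059] M [ 0.1387 -0.0333 -0.0232] std [0.0184 0.0221 0.0273] w 0.0004323569459268438 0.0 6.5 [0.52905961 0.01195544 0.17721551] [ 2.63859507 -0.00431081  1.63699154]
```

Request:
step_arm --plan '[{"dx": 0, "dy": 0, "dz": 0, "rx": 0, "ry": -0.085, "rz": 0, "claw": 1}, {"dx": 0, "dy": 0, "dz": 0, "rx": 0, "ry": -0.085, "rz": 0, "claw": 1}, {"dx": 0, "dy": 0, "dz": 0, "rx": 0, "ry": -0.085, "rz": 0, "claw": 1}, {"dx": 0, "dy": 0, "dz": 0, "rx": 0, "ry": 0, "rz": 0, "claw": 1}, {"dx": 0, "dy": 0, "dz": 0, "rx": 0, "ry": 0, "rz": 0, "claw": 1}, {"dx": 0, "dy": 0, "dz": 0, "rx": 0, "ry": 0, "rz": 0, "claw": 1}, {"dx": 0, "dy": 0, "dz": 0, "rx": 0, "ry": 0.085, "rz": 0, "claw": 1}, {"dx": 0, "dy": 0, "dz": 0, "rx": 0, "ry": 0.085, "rz": 0, "claw": 1}, {"dx": 0, "dy": 0, "dz": 0, "rx": 0, "ry": 0.085, "rz": 0, "claw": 1}, {"dx": 0, "dy": 0, "dz": 0, "rx": 0, "ry": 0, "rz": 0, "claw": 1}]'

```text
time_s: 7.55
ee_pos: [0.5231, 0.0095, 0.1699]
eef_rot: [2.675, -0.015, 1.635]
force: [1.3, -0.5, -0.1]
grip_width: 0.0005
grip_force: 0.0
```

Request:
step_arm --plan '[{"dx": 0, "dy": 0, "dz": 0, "rx": 0, "ry": 0, "rz": 0, "claw": 1}, {"dx": 0, "dy": 0, "dz": 0, "rx": 0, "ry": 0, "rz": 0, "claw": 1}, {"dx": 0, "dy": 0, "dz": 0, "rx": 0, "ry": 0, "rz": 0, "claw": 1}]'

```text
time_s: 7.85
ee_pos: [0.5226, 0.0118, 0.1692]
eef_rot: [2.678, -0.011, 1.637]
force: [-0.3, -0.1, -0.0]
grip_width: 0.0004
grip_force: 0.0
```

```bash
python3 -c "
from h import *
wr()"
```

```text
F [-0.01  -0.136  0.041] M [ 0.1134 -0.0498 -0.0194] std [0.0342 0.0231 0.0278] w 0.0003640666605251573 0.0 8.55 [0.52265094 0.01137388 0.16917451] [ 2.6777501  -0.01236105  1.63629985]
```

Run:
```python
from h import *
p=viewer.camera('side'); C=cloud(p)
cv2.imwrite('pics/s1.png',cv2.resize(p['img'][180:370,140:340,::-1],None,fx=3,fy=3))
for c in('top','side'):
    q=viewer.camera(c);C=cloud(q)
    for b in blobs(q,blue(q)&(C[:,:,2]>.05)&(C[:,:,2]<.28)&(C[:,:,0]>.3)&(C[:,:,0]<.8)&(C[:,:,1]>-.35)): print(b)
```

```text
(np.int32(58), array([437.6, 153.3]), array([ 0.6083, -0.3251,  0.2569]))
(np.int32(35), array([293.6, 180.8]), array([ 0.5962, -0.039 ,  0.0756]))
(np.int32(30), array([248.6, 184.9]), array([0.5894, 0.073 , 0.0756]))
(np.int32(22), array([203.2, 187.2]), array([0.5845, 0.1857, 0.0799]))
(np.int32(25), array([236. , 192.5]), array([0.5593, 0.099 , 0.1204]))
(np.int32(31), array([212.5, 194.4]), array([0.5569, 0.1548, 0.1205]))
(np.int32(29), array([188.7, 196.4]), array([0.5529, 0.2108, 0.1204]))
(np.int32(29), array([165.4, 198.3]), array([0.5489, 0.2665, 0.1212]))
(np.int32(51), array([319.3, 124. ]), array([ 0.6093, -0.3248,  0.2435]))
(np.int32(34), array([275.9, 223.9]), array([ 0.5693, -0.0108,  0.1195]))
(np.int32(35), array([265.7, 236.4]), array([0.5647, 0.0441, 0.1195]))
(np.int32(41), array([254. , 250.4]), array([0.5612, 0.1005, 0.1196]))
(np.int32(45), array([242.1, 265.4]), array([0.5569, 0.1558, 0.1198]))
(np.int32(50), array([228.5, 281.5]), array([0.5533, 0.2125, 0.1193]))
(np.int32(61), array([214.2, 299.2]), array([0.5493, 0.2671, 0.1188]))
(np.int32(96), array([197. , 321.3]), array([0.5732, 0.2973, 0.0736]))
```

View pics/s1.png

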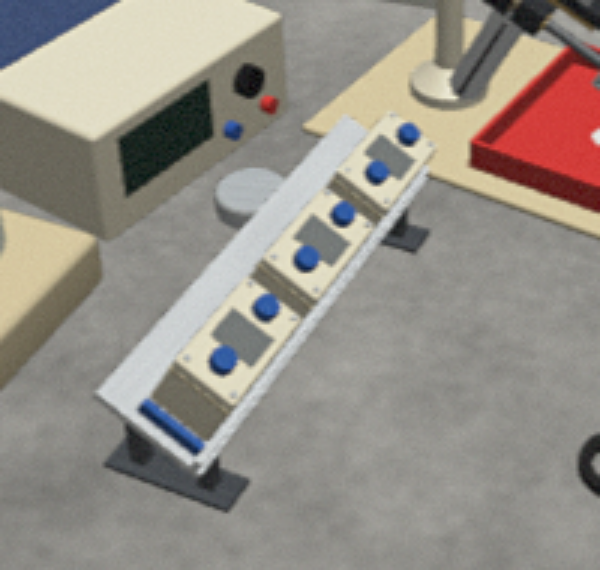

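The picture shows all three housings undisturbed, with caps at crop (408,132)/(377,172) for C, so the fingers slipped off an unfinished grip. I'll retry and wait for the grip force to build.

```bash
python3 -c "
from h import *
chain((grasp('c',.13),TG),(grasp('c',.033),TG))"
```

```text
1 [ 0.018  0.141 -0.023] [-0.038  -0.005  -0.0074]
3 [ 0.    -0.     0.323] [0. 0. 0.]
```

Request:
step_arm --plan '[{"dx": 0.018, "dy": 0.141, "dz": -0.023, "rx": -0.038, "ry": -0.005, "rz": -0.0074, "claw": 0}, {"dx": 0, "dy": 0, "dz": 0, "rx": 0, "ry": 0, "rz": 0, "claw": 0}, {"dx": 0, "dy": 0, "dz": 0, "rx": 0, "ry": 0, "rz": 0, "claw": 0}, {"dx": 0, "dy": 0, "dz": 0, "rx": 0, "ry": 0, "rz": 0, "claw": 0}, {"dx": 0, "dy": 0, "dz": 0, "rx": 0, "ry": 0, "rz": 0, "claw": 0}, {"dx": 0, "dy": 0, "dz": 0, "rx": 0, "ry": 0, "rz": 0, "claw": 0}, {"dx": 0, "dy": 0, "dz": 0, "rx": 0, "ry": 0, "rz": 0, "claw": 0}, {"dx": 0, "dy": 0, "dz": 0, "rx": 0, "ry": 0, "rz": 0, "claw": 0}, {"dx": 0, "dy": 0, "dz": 0, "rx": 0, "ry": 0, "rz": 0, "claw": 0}]' --grip_force 40

```text
time_s: 9.65
ee_pos: [0.5341, 0.0139, 0.1775]
eef_rot: [2.618, -0.0, 1.643]
force: [0.3, 0.9, 0.5]
grip_width: 0.0693
grip_force: 0.0
```

```bash
python3 -c "
from h import *
print(st()['grip_width'])
chain((grasp('c',.033),TG))"
```

```text
0.06929472702172337
3 [-0.     0.     0.323] [-0. -0.  0.]
```

Request:
step_arm --plan '[{"dx": 0, "dy": 0, "dz": 0, "rx": 0, "ry": 0, "rz": 0, "claw": 0}, {"dx": 0, "dy": 0, "dz": 0, "rx": 0, "ry": 0, "rz": 0, "claw": 0}, {"dx": 0, "dy": 0, "dz": 0.35, "rx": 0, "ry": 0, "rz": 0, "claw": 0}, {"dx": 0, "dy": 0, "dz": 0.35, "rx": 0, "ry": 0, "rz": 0, "claw": 0}, {"dx": 0, "dy": 0, "dz": 0.2, "rx": 0, "ry": 0, "rz": 0, "claw": 0}, {"dx": 0, "dy": 0, "dz": 0.07, "rx": 0, "ry": 0, "rz": 0, "claw": 0.2}, {"dx": 0, "dy": 0, "dz": 0, "rx": 0, "ry": 0, "rz": 0, "claw": 1}, {"dx": 0, "dy": 0, "dz": 0, "rx": 0, "ry": 0, "rz": 0, "claw": 1}, {"dx": 0, "dy": 0, "dz": 0, "rx": 0, "ry": 0, "rz": 0, "claw": 1}, {"dx": 0, "dy": 0, "dz": 0, "rx": 0, "ry": 0, "rz": 0, "claw": 1}]' --grip_force 40

```text
time_s: 10.65
ee_pos: [0.5826, 0.0173, 0.0946]
eef_rot: [2.616, 0.0, 1.643]
force: [0.6, 0.4, 0.9]
grip_width: 0.0573
grip_force: 0.0
```

Request:
step_arm --plan '[{"dx": 0, "dy": 0, "dz": 0, "rx": 0, "ry": 0, "rz": 0, "claw": 1}, {"dx": 0, "dy": 0, "dz": 0, "rx": 0, "ry": 0, "rz": 0, "claw": 1}, {"dx": 0, "dy": 0, "dz": 0, "rx": 0, "ry": 0, "rz": 0, "claw": 1}, {"dx": 0, "dy": 0, "dz": 0, "rx": 0, "ry": 0, "rz": 0, "claw": 1}, {"dx": 0, "dy": 0, "dz": 0, "rx": 0, "ry": 0, "rz": 0, "claw": 1}, {"dx": 0, "dy": 0, "dz": 0, "rx": 0, "ry": 0, "rz": 0, "claw": 1}]'

```text
time_s: 11.25
ee_pos: [0.5825, 0.0174, 0.0935]
eef_rot: [2.618, -0.0, 1.643]
force: [-0.7, 0.1, -0.2]
grip_width: 0.0092
grip_force: 0.0
```

Run:
```python
from h import *
s=viewer.camera('side'); t=viewer.camera('top')
a=cv2.resize(s['img'][130:300,200:400],None,fx=2,fy=2); b=cv2.resize(t['img'][100:270,180:380],None,fx=2,fy=2)
for p,im,x0,y0 in((s,a,200,130),(t,b,180,100)):
    K=np.array([[p['fx'],0,p['cx']],[0,p['fy'],p['cy']],[0,0,1]])
    q=cv2.projectPoints(st()['ee_pos'].reshape(1,3),cv2.Rodrigues(np.array(p['R']))[0],np.array(p['t']),K,np.array(p['dist']))[0].ravel()
    print(q); cv2.circle(im,(int((q[0]-x0)*2),int((q[1]-y0)*2)),3,(0,255,0),1)
cv2.imwrite('pics/s2.png',np.hstack([a,b])[:,:,::-1]); print(st())
```

```text
[265.13914053 237.3398051 ]
[271.03793866 185.206029  ]
{'time_s': 11.35, 'qpos': array([-0.06817149,  0.21712929,  1.96136933,  0.16170613,  0.44894145,
       -0.26764042]), 'joint_vel': array([ 0.00261947, -0.00063054,  0.00217877, -0.00011819,  0.00065088,
        0.00088933]), 'tau': array([-9.50197100e-04, -4.30342627e+01, -2.99940258e+01,  2.13411259e-01,
       -1.26432639e+00,  3.76924267e-02]), 'ee_pos': array([0.5824639 , 0.01736318, 0.09351402]), 'eef_rot': array([2.61806591e+00, 3.62926762e-05, 1.64291820e+00]), 'force': array([ 0.18512856,  0.05810884, -0.64243674]), 'moment': array([-0.05220057,  0.18030785,  0.07674852]), 'grip_force': 0.0, 'grip_width': 0.0018264937584890383}
```

View pics/s2.png

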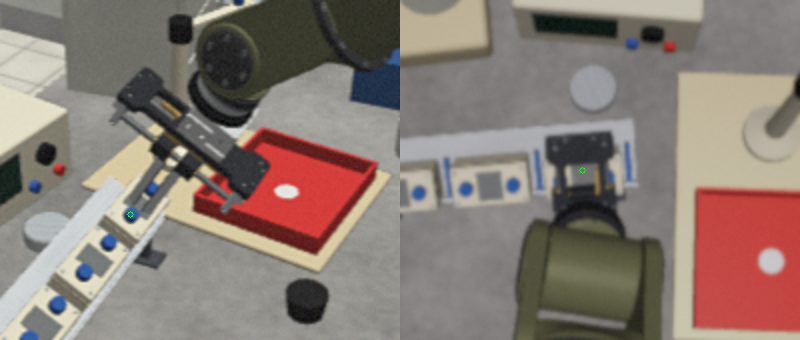

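The picture shows the fingers closed just above C's top face, ending near left-half (140,210). The commanded TCP (green) projects inside the housing, so ee_pos and the cameras disagree. I'll measure the gripper in the cloud.

Run:
```python
from h import *
p0,T=cur()
for c in('side','top'):
    p=viewer.camera(c); C=cloud(p).reshape(-1,3); I=p['img'].reshape(-1,3).astype(int)
    L=T.inv().apply(C-p0)
    ok=(abs(L[:,0])<.06)&(abs(L[:,1])<.1)&(L[:,2]>-.2)&(L[:,2]<.04)
    L=L[ok];I=I[ok]; dark=I.max(1)<75
    print(c,len(L))
    for z in np.arange(-.16,.04,.01):
        m=(abs(L[:,2]-z)<.005)
        d=L[m]
        if len(d): print(z.round(3),len(d),dark[m].sum(),'x',np.percentile(d[:,0],[5,95]).round(3),'y',np.percentile(d[:,1],[5,95]).round(3),'col',np.median(I[m],0))
```

```text
side 3437
-0.16 994 888 x [-0.027  0.032] y [-0.083  0.084] col [51. 53. 56.]
-0.15 244 98 x [-0.017  0.034] y [-0.08   0.079] col [84.  72.  52.5]
-0.14 318 145 x [-0.02   0.034] y [-0.073  0.075] col [82.  77.5 67.5]
-0.13 209 93 x [-0.021  0.034] y [-0.074  0.072] col [78. 72. 69.]
-0.12 34 4 x [0.006 0.034] y [-0.078  0.079] col [101.5  96.   92.5]
-0.11 1 1 x [0.01 0.01] y [0.003 0.003] col [61. 63. 60.]
-0.1 24 0 x [0.006 0.011] y [-0.011  0.012] col [ 99.5 101.  101. ]
-0.09 46 1 x [-0.001  0.01 ] y [-0.011  0.013] col [97. 98. 98.]
-0.08 39 0 x [0.005 0.012] y [-0.011  0.012] col [99. 99. 99.]
-0.07 33 0 x [0.005 0.01 ] y [-0.011  0.012] col [96. 98. 98.]
-0.06 34 3 x [0.005 0.011] y [-0.011  0.012] col [98. 98. 97.]
-0.05 38 4 x [0.004 0.011] y [-0.012  0.011] col [98.5 99.  98.5]
-0.04 36 3 x [0.007 0.01 ] y [-0.012  0.012] col [ 99. 100.  99.]
-0.03 82 6 x [0.002 0.036] y [-0.008  0.01 ] col [ 68.   94.  112.5]
-0.02 398 3 x [-0.038  0.044] y [-0.023  0.024] col [215.  209.5 188. ]
-0.01 77 0 x [0.042 0.047] y [-0.024  0.024] col [112. 108.  95.]
0.0 43 0 x [0.042 0.046] y
[... 744 characters left out ...]
011 0.012] col [115. 113. 115.]
-0.06 11 0 x [-0.008  0.008] y [0.011 0.011] col [114. 113. 115.]
-0.05 10 0 x [-0.008  0.009] y [0.011 0.012] col [115.  114.  114.5]
-0.04 13 0 x [-0.008  0.008] y [0.01  0.012] col [113. 113. 114.]
-0.03 32 0 x [-0.035  0.036] y [-0.006  0.011] col [113. 115. 137.]
-0.02 239 0 x [-0.045  0.044] y [-0.02   0.019] col [172. 167. 159.]
-0.01 6 0 x [-0.045  0.045] y [0.023 0.024] col [139. 134. 127.]
0.0 5 0 x [-0.045  0.044] y [0.023 0.024] col [129. 129. 129.]
0.01 3 0 x [-0.043  0.036] y [0.023 0.024] col [128. 126. 119.]
0.02 122 0 x [-0.058  0.058] y [-0.029  0.023] col [103. 117. 153.]
0.03 390 0 x [-0.056  0.057] y [-0.016  0.052] col [168.  168.5 173. ]
```

Run:
```python
from h import *
for k in dir(ctrl):
    if not k.startswith('__'): print(k, getattr(ctrl,k))
p0,T=cur()
for c in('side','top'):
    p=viewer.camera(c); C=cloud(p).reshape(-1,3); L=T.inv().apply(C-p0)
    f=(abs(L[:,0])<.012)&(abs(L[:,1])<.0125)&(L[:,2]>-.1)&(L[:,2]<.0)
    I=p['img'].reshape(-1,3).astype(int)[f]; L=L[f]; g=(I.max(1)<125)&(I.max(1)-I.min(1)<25)
    print(c,np.sort(L[g,2])[-12:].round(4), np.sort(L[~g,2])[-5:].round(4))
```

```text
MotionError <class 'station.MotionError'>
tcp_to_tips 0.017
side [-0.0222 -0.0219 -0.0218 -0.0213 -0.0209 -0.0209 -0.0204 -0.0202 -0.0199
 -0.0197 -0.0184 -0.0183] [-0.0201 -0.0199 -0.0193 -0.019  -0.0183]
top [-0.0211 -0.021  -0.0209 -0.0208 -0.0208 -0.0205 -0.0204 -0.0204 -0.0198
 -0.0195 -0.0194 -0.0193] [-0.024  -0.0226]
```

The fingers and body sit about 40 mm behind where ee_pos implies (body face at -0.12 against the expected -0.08, tips at about -0.023 against +0.017), and they are centred sideways. From here I'll treat the true TCP as ee_pos − 40 mm along tool z.

Request:
step_arm --plan '[{"dx": 0, "dy": 0, "dz": -0.05, "rx": 0, "ry": 0, "rz": 0, "claw": 0}, {"dx": 0, "dy": 0, "dz": 0, "rx": 0, "ry": 0, "rz": 0, "claw": 0}, {"dx": 0, "dy": 0, "dz": 0, "rx": 0, "ry": 0, "rz": 0, "claw": 0}, {"dx": 0, "dy": 0, "dz": 0, "rx": 0, "ry": 0, "rz": 0, "claw": 0}, {"dx": 0, "dy": 0, "dz": 0, "rx": 0, "ry": 0, "rz": 0, "claw": 0}, {"dx": 0, "dy": 0, "dz": 0, "rx": 0, "ry": 0, "rz": 0, "claw": 0}, {"dx": 0, "dy": 0, "dz": 0, "rx": 0, "ry": 0, "rz": 0, "claw": 0}, {"dx": 0, "dy": 0, "dz": 0, "rx": 0, "ry": 0, "rz": 0, "claw": 0}, {"dx": 0, "dy": 0, "dz": 0, "rx": 0, "ry": 0, "rz": 0, "claw": 0}, {"dx": 0, "dy": 0, "dz": 0, "rx": 0, "ry": 0, "rz": 0, "claw": 0}]'

```text
time_s: 12.55
ee_pos: [0.58, 0.0172, 0.0979]
eef_rot: [2.618, 0.0, 1.643]
force: [-0.1, -0.4, -0.5]
grip_width: 0.077
grip_force: 0.0
```

Request:
step_arm --plan '[{"dx": 0, "dy": 0, "dz": 0.15, "rx": 0, "ry": 0, "rz": 0, "claw": 0}, {"dx": 0, "dy": 0, "dz": 0.15, "rx": 0, "ry": 0, "rz": 0, "claw": 0}, {"dx": 0, "dy": 0, "dz": 0.13, "rx": 0, "ry": 0, "rz": 0, "claw": 0}, {"dx": 0, "dy": 0, "dz": 0, "rx": 0, "ry": 0, "rz": 0, "claw": 0.3}, {"dx": 0, "dy": 0, "dz": 0, "rx": 0, "ry": 0, "rz": 0, "claw": 1}, {"dx": 0, "dy": 0, "dz": 0, "rx": 0, "ry": 0, "rz": 0, "claw": 1}, {"dx": 0, "dy": 0, "dz": 0, "rx": 0, "ry": 0, "rz": 0, "claw": 1}, {"dx": 0, "dy": 0, "dz": 0, "rx": 0, "ry": 0, "rz": 0, "claw": 1}, {"dx": 0, "dy": 0, "dz": 0, "rx": 0, "ry": 0, "rz": 0, "claw": 1}, {"dx": 0, "dy": 0, "dz": 0, "rx": 0, "ry": 0, "rz": 0, "claw": 1}]'

```text
time_s: 13.55
ee_pos: [0.6014, 0.0187, 0.0609]
eef_rot: [2.618, 0.0, 1.643]
force: [-3.5, -0.2, 4.9]
grip_width: 0.05
grip_force: 40.0
```

Request:
step_arm --plan '[{"dx": 0, "dy": 0, "dz": 0, "rx": 0, "ry": 0, "rz": 0, "claw": 1}]'

```text
time_s: 13.65
ee_pos: [0.6014, 0.0187, 0.0609]
eef_rot: [2.618, 0.0, 1.643]
force: [-5.4, -0.8, 6.5]
grip_width: 0.0498
grip_force: 40.0
```

Request:
step_arm --plan '[{"dx": 0, "dy": 0, "dz": -0.1, "rx": 0, "ry": 0, "rz": 0, "claw": 1}, {"dx": 0, "dy": 0, "dz": -0.3, "rx": 0, "ry": 0, "rz": 0, "claw": 1}, {"dx": 0, "dy": 0, "dz": -0.4, "rx": 0, "ry": 0, "rz": 0, "claw": 1}, {"dx": 0, "dy": 0, "dz": -0.2, "rx": 0, "ry": 0, "rz": 0, "claw": 1}, {"dx": 0, "dy": 0, "dz": 0, "rx": 0, "ry": 0.065, "rz": 0, "claw": 1}, {"dx": 0, "dy": 0, "dz": 0, "rx": 0, "ry": 0.065, "rz": 0, "claw": 1}, {"dx": 0, "dy": 0, "dz": 0, "rx": 0, "ry": 0.065, "rz": 0, "claw": 1}, {"dx": 0, "dy": 0, "dz": 0, "rx": 0, "ry": 0.065, "rz": 0, "claw": 1}, {"dx": 0, "dy": 0, "dz": 0, "rx": 0, "ry": 0, "rz": 0, "claw": 1}, {"dx": 0, "dy": 0, "dz": 0, "rx": 0, "ry": 0, "rz": 0, "claw": 1}]'

```text
time_s: 14.65
ee_pos: [0.5508, 0.0145, 0.1459]
eef_rot: [2.588, -0.34, 1.845]
force: [0.5, -0.8, -3.5]
grip_width: 0.0495
grip_force: 40.0
```

Request:
step_arm --plan '[{"dx": 0, "dy": 0, "dz": 0, "rx": 0, "ry": 0, "rz": 0, "claw": 1}, {"dx": 0, "dy": 0, "dz": 0, "rx": 0, "ry": -0.065, "rz": 0, "claw": 1}, {"dx": 0, "dy": 0, "dz": 0, "rx": 0, "ry": -0.065, "rz": 0, "claw": 1}, {"dx": 0, "dy": 0, "dz": 0, "rx": 0, "ry": -0.065, "rz": 0, "claw": 1}, {"dx": 0, "dy": 0, "dz": 0, "rx": 0, "ry": -0.065, "rz": 0, "claw": 1}, {"dx": 0, "dy": 0, "dz": 0, "rx": 0, "ry": 0, "rz": 0, "claw": 1}, {"dx": 0, "dy": 0, "dz": 0, "rx": 0, "ry": 0, "rz": 0, "claw": 1}]'

```text
time_s: 15.35
ee_pos: [0.5505, 0.0163, 0.1464]
eef_rot: [2.623, -0.002, 1.647]
force: [0.1, -0.6, -4.3]
grip_width: 0.0496
grip_force: 40.0
```

```bash
python3 -c "
from h import *
wr(9)"
```

```text
F [ 0.073 -2.041  3.43 ] M [ 0.5097 -0.0352 -0.0191] std [0.0073 0.0187 0.0307] w 0.04990155061674311 39.997869953513145 15.75 [0.55073313 0.01445225 0.14612034] [ 2.62327722e+00 -1.09347384e-03  1.64230302e+00]
```

Request:
step_arm --plan '[{"dx": 0, "dy": 0, "dz": 0, "rx": 0, "ry": -0.065, "rz": 0, "claw": 1}, {"dx": 0, "dy": 0, "dz": 0, "rx": 0, "ry": -0.065, "rz": 0, "claw": 1}, {"dx": 0, "dy": 0, "dz": 0, "rx": 0, "ry": -0.065, "rz": 0, "claw": 1}, {"dx": 0, "dy": 0, "dz": 0, "rx": 0, "ry": -0.065, "rz": 0, "claw": 1}, {"dx": 0, "dy": 0, "dz": 0, "rx": 0, "ry": 0, "rz": 0, "claw": 1}, {"dx": 0, "dy": 0, "dz": 0, "rx": 0, "ry": 0, "rz": 0, "claw": 1}, {"dx": 0, "dy": 0, "dz": 0, "rx": 0, "ry": 0, "rz": 0, "claw": 1}, {"dx": 0, "dy": 0, "dz": 0, "rx": 0, "ry": 0.065, "rz": 0, "claw": 1}, {"dx": 0, "dy": 0, "dz": 0, "rx": 0, "ry": 0.065, "rz": 0, "claw": 1}, {"dx": 0, "dy": 0, "dz": 0, "rx": 0, "ry": 0.065, "rz": 0, "claw": 1}]'

```text
time_s: 16.8
ee_pos: [0.5484, 0.014, 0.144]
eef_rot: [2.635, 0.065, 1.604]
force: [-0.6, -0.2, -5.0]
grip_width: 0.0498
grip_force: 40.0
```

Request:
step_arm --plan '[{"dx": 0, "dy": 0, "dz": 0, "rx": 0, "ry": 0.065, "rz": 0, "claw": 1}, {"dx": 0, "dy": 0, "dz": 0, "rx": 0, "ry": 0, "rz": 0, "claw": 1}, {"dx": 0, "dy": 0, "dz": 0, "rx": 0, "ry": 0, "rz": 0, "claw": 1}]'

```text
time_s: 17.1
ee_pos: [0.5474, 0.0131, 0.1424]
eef_rot: [2.642, -0.003, 1.639]
force: [-0.7, -0.2, -4.4]
grip_width: 0.0496
grip_force: 40.0
```

```bash
python3 -c "
from h import *
wr(9); chain((np.array([.6014,.0187,.0609])+.1*ZH,TG))"
```

```text
F [-0.07  -2.185  3.352] M [ 0.5071 -0.0217 -0.0261] std [0.0325 0.0199 0.023 ] w 0.04976690285060137 39.99798908829689 17.5 [0.54731923 0.01490453 0.14216051] [ 2.64286337 -0.00453061  1.64326668]
1 [-0.     0.062 -0.027] [-0.0158 -0.0027 -0.0012]
```

C's moment about the tip axis barely changes (−0.035 to −0.022, where a ball would give 0.08), so C is sound. I'm putting it back.

Request:
step_arm --plan '[{"dx": 0, "dy": 0.062, "dz": -0.027, "rx": -0.0158, "ry": -0.0027, "rz": -0.001, "claw": 1}, {"dx": 0, "dy": 0, "dz": 0, "rx": 0, "ry": 0, "rz": 0, "claw": 1}, {"dx": 0, "dy": 0, "dz": 0.4, "rx": 0, "ry": 0, "rz": 0, "claw": 1}, {"dx": 0, "dy": 0, "dz": 0.3, "rx": 0, "ry": 0, "rz": 0, "claw": 1}, {"dx": 0, "dy": 0, "dz": 0.15, "rx": 0, "ry": 0, "rz": 0, "claw": 1}, {"dx": 0, "dy": 0, "dz": 0, "rx": 0, "ry": 0, "rz": 0, "claw": 1}]'

```text
time_s: 18.15
ee_pos: [0.5935, 0.018, 0.0719]
eef_rot: [2.621, -0.001, 1.642]
force: [-0.9, 0.2, -3.7]
grip_width: 0.0498
grip_force: 40.0
```

```bash
python3 -c "
from h import *
chain((np.array([.6014,.0187,.0609]),TG)); print(st()['force'])"
```

```text
1 [0.001 0.015 0.135] [-0.002  -0.0002 -0.0006]
[-0.94285821  0.22151014 -3.67682118]
```

Request:
step_arm --plan '[{"dx": 0, "dy": 0.017, "dz": 0.05, "rx": -0.002, "ry": 0, "rz": 0, "claw": 1}, {"dx": 0, "dy": 0, "dz": 0.05, "rx": 0, "ry": 0, "rz": 0, "claw": 1}, {"dx": 0, "dy": 0, "dz": 0.03, "rx": 0, "ry": 0, "rz": 0, "claw": 1}, {"dx": 0, "dy": 0, "dz": 0, "rx": 0, "ry": 0, "rz": 0, "claw": 1}, {"dx": 0, "dy": 0, "dz": 0, "rx": 0, "ry": 0, "rz": 0, "claw": 0}, {"dx": 0, "dy": 0, "dz": 0, "rx": 0, "ry": 0, "rz": 0, "claw": 0}, {"dx": 0, "dy": 0, "dz": 0, "rx": 0, "ry": 0, "rz": 0, "claw": 0}, {"dx": 0, "dy": 0, "dz": 0, "rx": 0, "ry": 0, "rz": 0, "claw": 0}, {"dx": 0, "dy": 0, "dz": -0.4, "rx": 0, "ry": 0, "rz": 0, "claw": 0}, {"dx": 0, "dy": 0, "dz": -0.45, "rx": 0, "ry": 0, "rz": 0, "claw": 0}]'

```text
time_s: 19.15
ee_pos: [0.5581, 0.0154, 0.1363]
eef_rot: [2.618, -0.001, 1.642]
force: [1.0, 0.3, 1.3]
grip_width: 0.0926
grip_force: 0.0
```

Request:
step_arm --plan '[{"dx": 0.37, "dy": 0, "dz": 0, "rx": 0, "ry": 0, "rz": 0, "claw": 0}, {"dx": 0.37, "dy": 0, "dz": 0, "rx": 0, "ry": 0, "rz": 0, "claw": 0}, {"dx": 0.37, "dy": 0, "dz": 0, "rx": 0, "ry": 0, "rz": 0, "claw": 0}, {"dx": 0, "dy": 0, "dz": 0, "rx": 0, "ry": 0, "rz": 0, "claw": 0}]'

```text
time_s: 19.55
ee_pos: [0.551, 0.1294, 0.1375]
eef_rot: [2.614, -0.001, 1.646]
force: [-0.0, -0.4, 0.2]
grip_width: 0.0939
grip_force: 0.0
```

```bash
cat >> h.py <<'E'
GC=np.array([.6014,.0187,.0609])
G=dict(c=GC,b=GC+CAP['b']-CAP['c'],a=GC+CAP['a']-CAP['c'])
E
python3 - <<'E'
from h import *
chain((G['b'],TG))
for c in('top','side'):
    q=viewer.camera(c);C=cloud(q)
    for b in blobs(q,blue(q)&(C[:,:,2]>.1)&(C[:,:,2]<.14)&(C[:,:,0]>.45)&(C[:,:,0]<.8)&(C[:,:,1]>-.35)): print(b)
E
```

```text
2 [-0.013 -0.011  0.437] [ 0.0014 -0.0006  0.0006]
(np.int32(32), array([283.5, 188.5]), array([ 0.5676, -0.0125,  0.1213]))
(np.int32(29), array([259.7, 190.4]), array([0.5647, 0.0427, 0.1206]))
(np.int32(27), array([236.1, 192.5]), array([0.5608, 0.0989, 0.1208]))
(np.int32(30), array([188.8, 196.3]), array([0.5523, 0.2104, 0.1215]))
(np.int32(29), array([165.4, 198.3]), array([0.5488, 0.2666, 0.1213]))
(np.int32(9), array([274.6, 225.2]), array([ 0.5698, -0.0051,  0.1193]))
(np.int32(35), array([265.7, 236.6]), array([0.5648, 0.0448, 0.1193]))
(np.int32(41), array([254. , 250.6]), array([0.5611, 0.1013, 0.1199]))
(np.int32(45), array([242.1, 265.4]), array([0.5568, 0.1543, 0.1187]))
(np.int32(51), array([228.5, 281.6]), array([0.5533, 0.2117, 0.1194]))
(np.int32(60), array([214.3, 299.1]), array([0.5489, 0.2677, 0.1191]))
```

C is back in its place (cap pixels unchanged). Now B.

Request:
step_arm --plan '[{"dx": -0.026, "dy": -0.022, "dz": 0.35, "rx": 0.003, "ry": -0.001, "rz": 0.001, "claw": 0}, {"dx": 0, "dy": 0, "dz": 0.35, "rx": 0, "ry": 0, "rz": 0, "claw": 0.2}, {"dx": 0, "dy": 0, "dz": 0.17, "rx": 0, "ry": 0, "rz": 0, "claw": 0.3}, {"dx": 0, "dy": 0, "dz": 0, "rx": 0, "ry": 0, "rz": 0, "claw": 1}, {"dx": 0, "dy": 0, "dz": 0, "rx": 0, "ry": 0, "rz": 0, "claw": 1}, {"dx": 0, "dy": 0, "dz": 0, "rx": 0, "ry": 0, "rz": 0, "claw": 1}, {"dx": 0, "dy": 0, "dz": 0, "rx": 0, "ry": 0, "rz": 0, "claw": 1}, {"dx": 0, "dy": 0, "dz": 0, "rx": 0, "ry": 0, "rz": 0, "claw": 1}, {"dx": 0, "dy": 0, "dz": 0, "rx": 0, "ry": 0, "rz": 0, "claw": 1}]' --grip_force 40

```text
time_s: 20.55
ee_pos: [0.5932, 0.1263, 0.0619]
eef_rot: [2.618, 0.0, 1.64]
force: [-6.0, -3.1, 8.5]
grip_width: 0.0499
grip_force: 40.0
```

Request:
step_arm --plan '[{"dx": 0, "dy": 0, "dz": -0.1, "rx": 0, "ry": 0, "rz": 0, "claw": 1}, {"dx": 0, "dy": 0, "dz": -0.3, "rx": 0, "ry": 0, "rz": 0, "claw": 1}, {"dx": 0, "dy": 0, "dz": -0.4, "rx": 0, "ry": 0, "rz": 0, "claw": 1}, {"dx": 0, "dy": 0, "dz": -0.2, "rx": 0, "ry": 0, "rz": 0, "claw": 1}, {"dx": 0, "dy": 0, "dz": 0, "rx": 0, "ry": 0.065, "rz": 0, "claw": 1}, {"dx": 0, "dy": 0, "dz": 0, "rx": 0, "ry": 0.065, "rz": 0, "claw": 1}, {"dx": 0, "dy": 0, "dz": 0, "rx": 0, "ry": 0.065, "rz": 0, "claw": 1}, {"dx": 0, "dy": 0, "dz": 0, "rx": 0, "ry": 0.065, "rz": 0, "claw": 1}, {"dx": 0, "dy": 0, "dz": 0, "rx": 0, "ry": 0, "rz": 0, "claw": 1}, {"dx": 0, "dy": 0, "dz": 0, "rx": 0, "ry": 0, "rz": 0, "claw": 1}]'

```text
time_s: 21.55
ee_pos: [0.5412, 0.1222, 0.145]
eef_rot: [2.603, -0.305, 1.817]
force: [-0.6, -0.1, -4.1]
grip_width: 0.0497
grip_force: 40.0
```

Request:
step_arm --plan '[{"dx": 0, "dy": 0, "dz": 0, "rx": 0, "ry": 0, "rz": 0, "claw": 1}, {"dx": 0, "dy": 0, "dz": 0, "rx": 0, "ry": -0.065, "rz": 0, "claw": 1}, {"dx": 0, "dy": 0, "dz": 0, "rx": 0, "ry": -0.065, "rz": 0, "claw": 1}, {"dx": 0, "dy": 0, "dz": 0, "rx": 0, "ry": -0.065, "rz": 0, "claw": 1}, {"dx": 0, "dy": 0, "dz": 0, "rx": 0, "ry": -0.065, "rz": 0, "claw": 1}, {"dx": 0, "dy": 0, "dz": 0, "rx": 0, "ry": 0, "rz": 0, "claw": 1}, {"dx": 0, "dy": 0, "dz": 0, "rx": 0, "ry": 0, "rz": 0, "claw": 1}]'

```text
time_s: 22.25
ee_pos: [0.5397, 0.124, 0.1435]
eef_rot: [2.638, 0.002, 1.644]
force: [0.2, 0.5, -4.0]
grip_width: 0.0497
grip_force: 40.0
```

```bash
python3 -c "
from h import *
wr(9)"
```

```text
F [-0.129 -1.918  3.252] M [ 0.5029 -0.0427 -0.0483] std [0.0254 0.024  0.036 ] w 0.04955443452835684 39.9944669008255 22.65 [0.54014062 0.12224761 0.14341376] [2.63837133 0.00334327 1.639431  ]
```

Request:
step_arm --plan '[{"dx": 0, "dy": 0, "dz": 0, "rx": 0, "ry": -0.065, "rz": 0, "claw": 1}, {"dx": 0, "dy": 0, "dz": 0, "rx": 0, "ry": -0.065, "rz": 0, "claw": 1}, {"dx": 0, "dy": 0, "dz": 0, "rx": 0, "ry": -0.065, "rz": 0, "claw": 1}, {"dx": 0, "dy": 0, "dz": 0, "rx": 0, "ry": -0.065, "rz": 0, "claw": 1}, {"dx": 0, "dy": 0, "dz": 0, "rx": 0, "ry": 0, "rz": 0, "claw": 1}, {"dx": 0, "dy": 0, "dz": 0, "rx": 0, "ry": 0, "rz": 0, "claw": 1}, {"dx": 0, "dy": 0, "dz": 0, "rx": 0, "ry": 0, "rz": 0, "claw": 1}, {"dx": 0, "dy": 0, "dz": 0, "rx": 0, "ry": 0.065, "rz": 0, "claw": 1}, {"dx": 0, "dy": 0, "dz": 0, "rx": 0, "ry": 0.065, "rz": 0, "claw": 1}, {"dx": 0, "dy": 0, "dz": 0, "rx": 0, "ry": 0.065, "rz": 0, "claw": 1}]'

```text
time_s: 23.7
ee_pos: [0.5402, 0.1221, 0.1443]
eef_rot: [2.635, 0.079, 1.597]
force: [-1.0, 1.2, -5.0]
grip_width: 0.0503
grip_force: 40.0
```

Request:
step_arm --plan '[{"dx": 0, "dy": 0, "dz": 0, "rx": 0, "ry": 0.065, "rz": 0, "claw": 1}, {"dx": 0, "dy": 0, "dz": 0, "rx": 0, "ry": 0, "rz": 0, "claw": 1}, {"dx": 0, "dy": 0, "dz": 0, "rx": 0, "ry": 0, "rz": 0, "claw": 1}]'

```text
time_s: 24.0
ee_pos: [0.5396, 0.1212, 0.1431]
eef_rot: [2.642, 0.006, 1.636]
force: [-0.4, -0.5, -3.8]
grip_width: 0.0498
grip_force: 40.0
```

```bash
python3 -c "
from h import *
wr(9); chain((np.array([.5932,.1263,.0619])+.1*ZH,TG),(np.array([.5932,.1263,.0619]),TG))"
```

```text
F [-0.226 -1.912  3.465] M [ 0.4933 -0.027  -0.0401] std [0.0309 0.0193 0.0351] w 0.04983622313096258 39.99454088509083 24.4 [0.53932263 0.12303694 0.14248365] [2.64265018 0.00456624 1.64039646]
1 [-0.006  0.064 -0.034] [-0.0157  0.0032  0.    ]
3 [ 0.    -0.     0.333] [0. 0. 0.]
```

B shows no change either (−0.043 to −0.027), so it is sound. It goes back.

Request:
step_arm --plan '[{"dx": -0.006, "dy": 0.065, "dz": -0.034, "rx": -0.0157, "ry": 0.003, "rz": 0, "claw": 1}, {"dx": 0, "dy": 0, "dz": 0, "rx": 0, "ry": 0, "rz": 0, "claw": 1}, {"dx": 0, "dy": 0, "dz": 0.4, "rx": 0, "ry": 0, "rz": 0, "claw": 1}, {"dx": 0, "dy": 0, "dz": 0.3, "rx": 0, "ry": 0, "rz": 0, "claw": 1}, {"dx": 0, "dy": 0, "dz": 0.15, "rx": 0, "ry": 0, "rz": 0, "claw": 1}, {"dx": 0, "dy": 0, "dz": 0, "rx": 0, "ry": 0, "rz": 0, "claw": 1}]'

```text
time_s: 25.05
ee_pos: [0.5855, 0.1251, 0.073]
eef_rot: [2.621, 0.0, 1.642]
force: [-0.2, -0.1, -3.9]
grip_width: 0.05
grip_force: 40.0
```

```bash
python3 -c "
from h import *
chain((np.array([.5932,.1263,.0619]),TG)); print(st()['force'])"
```

```text
1 [0.006 0.012 0.135] [-0.0019  0.0005 -0.0003]
[-0.19281014 -0.12148697 -3.90249444]
```

Request:
step_arm --plan '[{"dx": 0.006, "dy": 0.015, "dz": 0.05, "rx": -0.002, "ry": 0, "rz": 0, "claw": 1}, {"dx": 0, "dy": 0, "dz": 0.05, "rx": 0, "ry": 0, "rz": 0, "claw": 1}, {"dx": 0, "dy": 0, "dz": 0.03, "rx": 0, "ry": 0, "rz": 0, "claw": 1}, {"dx": 0, "dy": 0, "dz": 0, "rx": 0, "ry": 0, "rz": 0, "claw": 1}, {"dx": 0, "dy": 0, "dz": 0, "rx": 0, "ry": 0, "rz": 0, "claw": 0}, {"dx": 0, "dy": 0, "dz": 0, "rx": 0, "ry": 0, "rz": 0, "claw": 0}, {"dx": 0, "dy": 0, "dz": 0, "rx": 0, "ry": 0, "rz": 0, "claw": 0}, {"dx": 0, "dy": 0, "dz": 0, "rx": 0, "ry": 0, "rz": 0, "claw": 0}, {"dx": 0, "dy": 0, "dz": -0.4, "rx": 0, "ry": 0, "rz": 0, "claw": 0}, {"dx": 0, "dy": 0, "dz": -0.45, "rx": 0, "ry": 0, "rz": 0, "claw": 0}]'

```text
time_s: 26.05
ee_pos: [0.55, 0.1233, 0.1374]
eef_rot: [2.618, 0.0, 1.642]
force: [-0.2, -0.4, 1.8]
grip_width: 0.0932
grip_force: 0.0
```

Request:
step_arm --plan '[{"dx": 0.38, "dy": 0, "dz": 0, "rx": 0, "ry": 0, "rz": 0, "claw": 0}, {"dx": 0.38, "dy": 0, "dz": 0, "rx": 0, "ry": 0, "rz": 0, "claw": 0}, {"dx": 0.38, "dy": 0, "dz": 0, "rx": 0, "ry": 0, "rz": 0, "claw": 0}, {"dx": 0, "dy": 0, "dz": 0, "rx": 0, "ry": 0, "rz": 0, "claw": 0}]'

```text
time_s: 26.45
ee_pos: [0.5426, 0.2408, 0.1386]
eef_rot: [2.613, -0.001, 1.646]
force: [-0.8, -0.6, 0.1]
grip_width: 0.0938
grip_force: 0.0
```

Run:
```python
from h import *
chain((G['a'],TG))
for c in('top','side'):
    q=viewer.camera(c);C=cloud(q)
    for b in blobs(q,blue(q)&(C[:,:,2]>.1)&(C[:,:,2]<.14)&(C[:,:,0]>.45)&(C[:,:,0]<.8)&(C[:,:,1]>-.35)): print(b)
```

```text
2 [-0.011 -0.012  0.442] [ 0.0015 -0.0007  0.0007]
(np.int32(32), array([283.5, 188.5]), array([ 0.568 , -0.0125,  0.1203]))
(np.int32(29), array([259.7, 190.4]), array([0.5651, 0.0428, 0.1199]))
(np.int32(28), array([235.8, 192.5]), array([0.5601, 0.0992, 0.1198]))
(np.int32(29), array([212.3, 194.4]), array([0.5562, 0.1552, 0.1202]))
(np.int32(29), array([188.7, 196.4]), array([0.5523, 0.2107, 0.1206]))
(np.int32(23), array([253.5, 251.7]), array([0.5602, 0.1056, 0.1189]))
(np.int32(44), array([242. , 265.5]), array([0.5572, 0.1551, 0.1195]))
(np.int32(51), array([228.5, 281.6]), array([0.5526, 0.2125, 0.1201]))
(np.int32(61), array([214.2, 299.2]), array([0.5492, 0.2675, 0.1196]))
```

Request:
step_arm --plan '[{"dx": -0.01, "dy": -0.02, "dz": 0.35, "rx": 0.003, "ry": -0.001, "rz": 0.001, "claw": 0}, {"dx": 0, "dy": 0, "dz": 0.35, "rx": 0, "ry": 0, "rz": 0, "claw": 0.2}, {"dx": 0, "dy": 0, "dz": 0.17, "rx": 0, "ry": 0, "rz": 0, "claw": 0.3}, {"dx": 0, "dy": 0, "dz": 0, "rx": 0, "ry": 0, "rz": 0, "claw": 1}, {"dx": 0, "dy": 0, "dz": 0, "rx": 0, "ry": 0, "rz": 0, "claw": 1}, {"dx": 0, "dy": 0, "dz": 0, "rx": 0, "ry": 0, "rz": 0, "claw": 1}, {"dx": 0, "dy": 0, "dz": 0, "rx": 0, "ry": 0, "rz": 0, "claw": 1}, {"dx": 0, "dy": 0, "dz": 0, "rx": 0, "ry": 0, "rz": 0, "claw": 1}, {"dx": 0, "dy": 0, "dz": 0, "rx": 0, "ry": 0, "rz": 0, "claw": 1}]' --grip_force 40

```text
time_s: 27.45
ee_pos: [0.5848, 0.2391, 0.063]
eef_rot: [2.618, 0.001, 1.64]
force: [-6.3, -3.5, 7.9]
grip_width: 0.05
grip_force: 40.0
```

Request:
step_arm --plan '[{"dx": 0, "dy": 0, "dz": -0.1, "rx": 0, "ry": 0, "rz": 0, "claw": 1}, {"dx": 0, "dy": 0, "dz": -0.3, "rx": 0, "ry": 0, "rz": 0, "claw": 1}, {"dx": 0, "dy": 0, "dz": -0.4, "rx": 0, "ry": 0, "rz": 0, "claw": 1}, {"dx": 0, "dy": 0, "dz": -0.2, "rx": 0, "ry": 0, "rz": 0, "claw": 1}, {"dx": 0, "dy": 0, "dz": 0, "rx": 0, "ry": 0.07, "rz": 0, "claw": 1}, {"dx": 0, "dy": 0, "dz": 0, "rx": 0, "ry": 0.07, "rz": 0, "claw": 1}, {"dx": 0, "dy": 0, "dz": 0, "rx": 0, "ry": 0.07, "rz": 0, "claw": 1}, {"dx": 0, "dy": 0, "dz": 0, "rx": 0, "ry": 0.07, "rz": 0, "claw": 1}, {"dx": 0, "dy": 0, "dz": 0, "rx": 0, "ry": 0, "rz": 0, "claw": 1}, {"dx": 0, "dy": 0, "dz": 0, "rx": 0, "ry": 0, "rz": 0, "claw": 1}]'

```text
time_s: 28.45
ee_pos: [0.5315, 0.2354, 0.1447]
eef_rot: [2.614, -0.291, 1.81]
force: [-0.5, 0.4, -4.5]
grip_width: 0.0498
grip_force: 40.0
```

Request:
step_arm --plan '[{"dx": 0, "dy": 0, "dz": 0, "rx": 0, "ry": 0, "rz": 0, "claw": 1}, {"dx": 0, "dy": 0, "dz": 0, "rx": 0, "ry": -0.07, "rz": 0, "claw": 1}, {"dx": 0, "dy": 0, "dz": 0, "rx": 0, "ry": -0.07, "rz": 0, "claw": 1}, {"dx": 0, "dy": 0, "dz": 0, "rx": 0, "ry": -0.07, "rz": 0, "claw": 1}, {"dx": 0, "dy": 0, "dz": 0, "rx": 0, "ry": -0.07, "rz": 0, "claw": 1}, {"dx": 0, "dy": 0, "dz": 0, "rx": 0, "ry": 0, "rz": 0, "claw": 1}, {"dx": 0, "dy": 0, "dz": 0, "rx": 0, "ry": 0, "rz": 0, "claw": 1}]'

```text
time_s: 29.15
ee_pos: [0.5286, 0.2374, 0.1417]
eef_rot: [2.652, 0.017, 1.644]
force: [-0.5, 0.4, -3.7]
grip_width: 0.0497
grip_force: 40.0
```

```bash
python3 -c "
from h import *
wr(9)"
```

```text
F [ 0.283 -1.75   3.023] M [0.473  0.0035 0.0089] std [0.0261 0.0244 0.0173] w 0.04938474346150877 39.99572105705738 29.55 [0.52924588 0.23567512 0.14186489] [2.65126829 0.01838123 1.63956457]
```

Request:
step_arm --plan '[{"dx": 0, "dy": 0, "dz": 0, "rx": 0, "ry": -0.07, "rz": 0, "claw": 1}, {"dx": 0, "dy": 0, "dz": 0, "rx": 0, "ry": -0.07, "rz": 0, "claw": 1}, {"dx": 0, "dy": 0, "dz": 0, "rx": 0, "ry": -0.07, "rz": 0, "claw": 1}, {"dx": 0, "dy": 0, "dz": 0, "rx": 0, "ry": -0.07, "rz": 0, "claw": 1}, {"dx": 0, "dy": 0, "dz": 0, "rx": 0, "ry": 0, "rz": 0, "claw": 1}, {"dx": 0, "dy": 0, "dz": 0, "rx": 0, "ry": 0, "rz": 0, "claw": 1}, {"dx": 0, "dy": 0, "dz": 0, "rx": 0, "ry": 0, "rz": 0, "claw": 1}]'

```text
time_s: 30.3
ee_pos: [0.5292, 0.2356, 0.142]
eef_rot: [2.605, 0.401, 1.421]
force: [1.0, -0.6, -3.5]
grip_width: 0.0501
grip_force: 40.0
```

Request:
step_arm --plan '[{"dx": 0, "dy": 0, "dz": 0, "rx": 0, "ry": 0.07, "rz": 0, "claw": 1}, {"dx": 0, "dy": 0, "dz": 0, "rx": 0, "ry": 0.07, "rz": 0, "claw": 1}, {"dx": 0, "dy": 0, "dz": 0, "rx": 0, "ry": 0.07, "rz": 0, "claw": 1}, {"dx": 0, "dy": 0, "dz": 0, "rx": 0, "ry": 0.07, "rz": 0, "claw": 1}, {"dx": 0, "dy": 0, "dz": 0, "rx": 0, "ry": 0, "rz": 0, "claw": 1}, {"dx": 0, "dy": 0, "dz": 0, "rx": 0, "ry": 0, "rz": 0, "claw": 1}]'

```text
time_s: 30.9
ee_pos: [0.5295, 0.2348, 0.1427]
eef_rot: [2.65, 0.02, 1.637]
force: [0.4, -0.7, -4.4]
grip_width: 0.0496
grip_force: 40.0
```

```bash
python3 -c "
from h import *
wr(9)"
```

```text
F [-0.126 -1.923  3.464] M [ 0.479  -0.0504 -0.0265] std [0.0274 0.0305 0.0306] w 0.04966481418711655 39.99405473470688 31.3 [0.52901579 0.23643062 0.14160733] [2.65158805 0.0192324  1.64056891]
```

A's moment shifts by −0.054 about tool y and −0.035 about z, in the ball's direction and unlike C and B, so A rattles. I'll carry it to the tray.

```bash
cat >> h.py <<'E'
TRAY=np.array([.4797,-.2232,.013]); TY=-.047; TD=tool(Ro.from_euler('z',TY))
HN=-.002
E
python3 - <<'E'
from h import *
for k,g in(('c',GC),('b',[.5932,.1263,.0619]),('a',[.5848,.2391,.063])): print(k,(np.array(g)-(CAP[k]-.064*ZH))@ZH)
chain(([.45,.05,.21],TD),(TRAY+[0,0,.08],TD),(TRAY+[0,0,.03],TD))
E
```

```text
c -0.00477387064159608
b -0.0037747602927852915
a -0.0027583603407285258
5 [-0.369 -0.122 -0.179] [ 0.0625 -0.0013  0.0151]
7 [-0.388  0.061  0.167] [0. 0. 0.]
2 [0.   0.   0.25] [0. 0. 0.]
```

Request:
step_arm --plan '[{"dx": 0, "dy": 0, "dz": -0.3, "rx": 0, "ry": 0, "rz": 0, "claw": 1}, {"dx": -0.369, "dy": -0.122, "dz": -0.1, "rx": 0.0625, "ry": -0.001, "rz": 0.015, "claw": 1}, {"dx": -0.369, "dy": -0.122, "dz": -0.1, "rx": 0.0625, "ry": -0.001, "rz": 0.015, "claw": 1}, {"dx": -0.369, "dy": -0.122, "dz": -0.1, "rx": 0.0625, "ry": -0.001, "rz": 0.015, "claw": 1}, {"dx": -0.369, "dy": -0.122, "dz": -0.1, "rx": 0.0625, "ry": -0.001, "rz": 0.015, "claw": 1}, {"dx": -0.369, "dy": -0.122, "dz": -0.1, "rx": 0.0625, "ry": -0.001, "rz": 0.015, "claw": 1}, {"dx": 0, "dy": 0, "dz": 0, "rx": 0, "ry": 0, "rz": 0, "claw": 1}]'

```text
time_s: 32.05
ee_pos: [0.4479, 0.0463, 0.2004]
eef_rot: [-3.14, -0.001, 1.52]
force: [-0.2, -1.1, -3.8]
grip_width: 0.0499
grip_force: 40.0
```

Run:
```python
from h import *
print(cur()[0],st()['eef_rot'],st()['qpos'].round(2))
chain((TRAY+[0,0,.08],TD))
```

```text
[0.44785069 0.04628889 0.20039673] [-3.14039466e+00 -1.27646339e-03  1.52038105e+00] [0.02 0.06 1.76 0.   1.32 0.07]
7 [-0.382  0.064  0.153] [-0.0001 -0.0001 -0.0003]
```

Request:
step_arm --plan '[{"dx": -0.382, "dy": 0.064, "dz": 0.1, "rx": 0, "ry": 0, "rz": 0, "claw": 1}, {"dx": -0.382, "dy": 0.064, "dz": 0.1, "rx": 0, "ry": 0, "rz": 0, "claw": 1}, {"dx": -0.382, "dy": 0.064, "dz": 0.1, "rx": 0, "ry": 0, "rz": 0, "claw": 1}, {"dx": -0.382, "dy": 0.064, "dz": 0.1, "rx": 0, "ry": 0, "rz": 0, "claw": 1}, {"dx": -0.382, "dy": 0.064, "dz": 0.17, "rx": 0, "ry": 0, "rz": 0, "claw": 1}, {"dx": -0.382, "dy": 0.064, "dz": 0.25, "rx": 0, "ry": 0, "rz": 0, "claw": 1}, {"dx": -0.382, "dy": 0.064, "dz": 0.25, "rx": 0, "ry": 0, "rz": 0, "claw": 1}, {"dx": 0, "dy": 0, "dz": 0, "rx": 0, "ry": 0, "rz": 0, "claw": 1}]'

```text
time_s: 32.85
ee_pos: [0.4787, -0.2218, 0.0879]
eef_rot: [-3.137, -0.003, 1.522]
force: [0.1, 0.4, -4.0]
grip_width: 0.05
grip_force: 40.0
```

Run:
```python
from h import *
p0,T=cur(); print(p0,st()['eef_rot'],st()['force'])
s=viewer.camera('side'); t=viewer.camera('top')
cv2.imwrite('pics/s3.png',np.hstack([cv2.resize(s['img'][60:260,200:400],None,fx=2,fy=2),cv2.resize(t['img'][100:300,280:480],None,fx=2,fy=2)])[:,:,::-1])
chain((TRAY+[0,0,.03],TD),(TRAY+[0,0,HN],TD))
for p in(s,t):
    C=cloud(p).reshape(-1,3); L=T.inv().apply(C-p0)
    I=p['img'].reshape(-1,3).astype(int)
    m=(abs(L[:,0])<.06)&(abs(L[:,1])<.04)&(L[:,2]>-.085)&(L[:,2]<.02)&(I.min(1)>85)&(I[:,0]-I[:,1]<30)
    q=L[m]; print(m.sum(),np.percentile(q,[1,50,99],axis=0).round(3))
    print([ (b[0],b[2]) for b in blobs(p,blue(p)&(cloud(p)[:,:,2]>.04)&(cloud(p)[:,:,2]<.3)&(cloud(p)[:,:,0]<.75)&(cloud(p)[:,:,1]<-.1)&(cloud(p)[:,:,1]>-.4))])
```

```text
[ 0.47870414 -0.22180556  0.08792266] [-3.13745021e+00 -2.98820951e-03  1.52230060e+00] [ 0.11891804  0.44711658 -3.98974489]
2 [-0.019  0.001  0.24 ] [-0.0003 -0.0007  0.0001]
1 [0.   0.   0.32] [0. 0. 0.]
837 [[-0.034 -0.037 -0.084]
 [ 0.025 -0.009 -0.052]
 [ 0.051  0.036 -0.006]]
[(np.int32(46), array([ 0.6098, -0.3246,  0.2426])), (np.int32(23), array([ 0.4754, -0.2466,  0.1532])), (np.int32(26), array([ 0.4782, -0.1887,  0.1538]))]
210 [[ 0.021 -0.027 -0.069]
 [ 0.041  0.002 -0.058]
 [ 0.05   0.022 -0.033]]
[(np.int32(55), array([ 0.6081, -0.3253,  0.2574])), (np.int32(26), array([ 0.4797, -0.1871,  0.157 ]))]
```

View pics/s3.png

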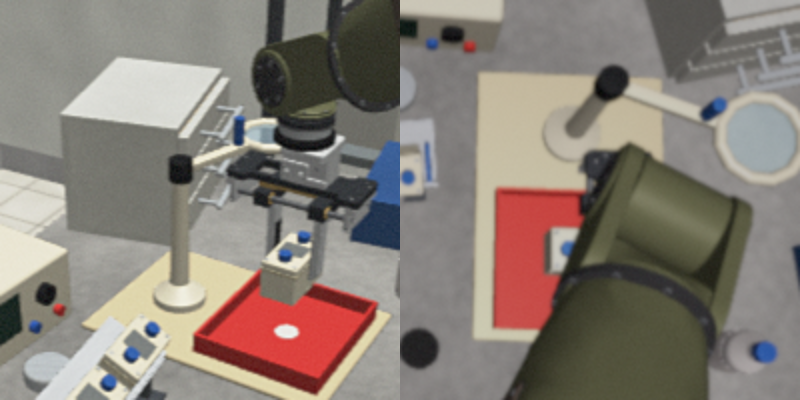

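The picture shows A level and square above the tray, with caps at left-half (286,255)/(304,238). Cap tops measure about 0.155, so the base is about 3 mm above ee z, which matches my offset. Lowering.

Request:
step_arm --plan '[{"dx": -0.015, "dy": 0, "dz": 0.3, "rx": 0, "ry": 0, "rz": 0, "claw": 1}, {"dx": 0, "dy": 0, "dz": 0.3, "rx": 0, "ry": 0, "rz": 0, "claw": 1}, {"dx": 0, "dy": 0, "dz": 0.12, "rx": 0, "ry": 0, "rz": 0, "claw": 1}, {"dx": 0, "dy": 0, "dz": 0, "rx": 0, "ry": 0, "rz": 0, "claw": 1}, {"dx": 0, "dy": 0, "dz": 0, "rx": 0, "ry": 0, "rz": 0, "claw": 1}]'

```text
time_s: 33.45
ee_pos: [0.4806, -0.2207, 0.0212]
eef_rot: [3.14, -0.001, 1.526]
force: [-0.3, -0.5, -2.7]
grip_width: 0.0495
grip_force: 40.0
```

Request:
step_arm --plan '[{"dx": 0, "dy": 0, "dz": 0.03, "rx": 0, "ry": 0, "rz": 0, "claw": 1}, {"dx": 0, "dy": 0, "dz": 0, "rx": 0, "ry": 0, "rz": 0, "claw": 1}]'

```text
time_s: 33.65
ee_pos: [0.4802, -0.2209, 0.0174]
eef_rot: [3.141, -0.001, 1.525]
force: [-0.4, 0.5, -2.6]
grip_width: 0.0496
grip_force: 40.0
```

Request:
step_arm --plan '[{"dx": 0, "dy": 0, "dz": 0.02, "rx": 0, "ry": 0, "rz": 0, "claw": 1}, {"dx": 0, "dy": 0, "dz": 0, "rx": 0, "ry": 0, "rz": 0, "claw": 1}]'

```text
time_s: 33.85
ee_pos: [0.4798, -0.2209, 0.0148]
eef_rot: [3.142, -0.002, 1.525]
force: [-0.1, -1.1, -4.7]
grip_width: 0.0496
grip_force: 40.0
```

Request:
step_arm --plan '[{"dx": 0, "dy": 0, "dz": 0.02, "rx": 0, "ry": 0, "rz": 0, "claw": 1}, {"dx": 0, "dy": 0, "dz": 0, "rx": 0, "ry": 0, "rz": 0, "claw": 1}]'

```text
time_s: 34.05
ee_pos: [0.4796, -0.2208, 0.0125]
eef_rot: [-3.141, -0.002, 1.525]
force: [-0.7, -0.0, -3.5]
grip_width: 0.0497
grip_force: 40.0
```

Request:
step_arm --plan '[{"dx": 0, "dy": 0, "dz": 0.015, "rx": 0, "ry": 0, "rz": 0, "claw": 1}, {"dx": 0, "dy": 0, "dz": 0, "rx": 0, "ry": 0, "rz": 0, "claw": 1}, {"dx": 0, "dy": 0, "dz": 0, "rx": 0, "ry": 0, "rz": 0, "claw": 1}]'

```text
time_s: 34.35
ee_pos: [0.4797, -0.2208, 0.0112]
eef_rot: [-3.141, -0.002, 1.525]
force: [-0.9, -0.1, -4.0]
grip_width: 0.05
grip_force: 40.0
```

Request:
step_arm --plan '[{"dx": 0, "dy": 0, "dz": 0.008, "rx": 0, "ry": 0, "rz": 0, "claw": 1}, {"dx": 0, "dy": 0, "dz": 0, "rx": 0, "ry": 0, "rz": 0, "claw": 1}, {"dx": 0, "dy": 0, "dz": 0, "rx": 0, "ry": 0, "rz": 0, "claw": 1}]'

```text
time_s: 34.65
ee_pos: [0.4798, -0.2208, 0.0107]
eef_rot: [3.141, -0.002, 1.525]
force: [-2.5, 1.7, 3.4]
grip_width: 0.0496
grip_force: 40.0
```

Contact felt. I'll release, rise straight up and check the clearances round the knob.

Request:
step_arm --plan '[{"dx": 0, "dy": 0, "dz": 0, "rx": 0, "ry": 0, "rz": 0, "claw": 0}, {"dx": 0, "dy": 0, "dz": 0, "rx": 0, "ry": 0, "rz": 0, "claw": 0}, {"dx": 0, "dy": 0, "dz": 0, "rx": 0, "ry": 0, "rz": 0, "claw": 0}, {"dx": 0, "dy": 0, "dz": 0, "rx": 0, "ry": 0, "rz": 0, "claw": 0}, {"dx": 0, "dy": 0, "dz": -0.4, "rx": 0, "ry": 0, "rz": 0, "claw": 0}, {"dx": 0, "dy": 0, "dz": -0.5, "rx": 0, "ry": 0, "rz": 0, "claw": 0.3}, {"dx": 0, "dy": 0, "dz": -0.5, "rx": 0, "ry": 0, "rz": 0, "claw": 0.5}, {"dx": 0, "dy": 0, "dz": -0.5, "rx": 0, "ry": 0, "rz": 0, "claw": 0.5}, {"dx": 0, "dy": 0, "dz": -0.5, "rx": 0, "ry": 0, "rz": 0, "claw": 0.5}, {"dx": 0, "dy": 0, "dz": 0, "rx": 0, "ry": 0, "rz": 0, "claw": 0.5}]'

```text
time_s: 35.65
ee_pos: [0.4815, -0.2222, 0.2572]
eef_rot: [3.132, 0.003, 1.525]
force: [-0.5, -0.2, -0.8]
grip_width: 0.0531
grip_force: 0.0
```

```bash
cat >> h.py <<'E'
HINGE=TRAY+[.17*np.cos(TY),.17*np.sin(TY),.199]
def rad(th): # radial unit at magnifier angle
    a=np.pi+TY+th; return np.array([np.cos(a),np.sin(a),0])
def kg(th,z=.207):  # ee goal & tool with y tangential
    k=HINGE+.105*rad(th); k[2]=z
    a=np.pi+TY+th-np.pi   # yaw: y_t dir = yaw-90 = tangential(=a+90) - 180
    return k,Ro.from_euler('xyz',[np.pi,0,a])
E
python3 - <<'E'
from h import *
p0,T=cur(); print(p0,st()['eef_rot'],st()['grip_width'])
for c in('top','side'):
    p=viewer.camera(c); C=cloud(p).reshape(-1,3)
    for x in(.64,.7,.74): print(c,x,[round(float(np.percentile(C[(abs(C[:,0]-x)<.02)&(abs(C[:,1]-y)<.02)][:,2],98)),3) if ((abs(C[:,0]-x)<.02)&(abs(C[:,1]-y)<.02)).sum()>3 else None for y in(-.23,-.28,-.33,-.38,-.43)])
    C=C.reshape(420,560,3)
    for b in blobs(p,blue(p)&(C[:,:,2]>.04)&(C[:,:,2]<.3)&(C[:,:,0]<.75)&(C[:,:,1]<-.1)&(C[:,:,1]>-.4)): print(b)
print(HINGE)
k=np.array([.6093,-.3250])-HINGE[:2]; th=np.arctan2(k[1],k[0])-np.pi-TY; th=(th+np.pi)%(2*np.pi)-np.pi; print('th',th,np.linalg.norm(k))
g,R=kg(th); print(g,R.as_euler('xyz')); chain((g+[0,0,.06],R),(g,R))
E
```

```text
[ 0.4814748  -0.2222332   0.25721302] [3.13203715e+00 2.70506938e-03 1.52501912e+00] 0.053133605639280754
top 0.64 [0.23, 0.22, 0.01, 0.221, 0.221]
top 0.7 [0.021, 0.011, 0.011, 0.188, 0.168]
top 0.74 [0.01, 0.008, 0.009, 0.202, 0.202]
(np.int32(31), array([357.3, 227.7]), array([ 0.4777, -0.1896,  0.0771]))
(np.int32(24), array([379.9, 228.2]), array([ 0.4769, -0.2451,  0.0774]))
side 0.64 [0.228, 0.22, 0.219, 0.217, 0.219]
side 0.7 [0.025, 0.012, 0.012, 0.186, 0.168]
side 0.74 [0.011, 0.011, 0.011, 0.202, 0.202]
(np.int32(39), array([319.3, 124.1]), array([ 0.6086, -0.3236,  0.2444]))
(np.int32(23), array([348.8, 202.7]), array([ 0.4772, -0.245 ,  0.0763]))
(np.int32(26), array([339.7, 212.4]), array([ 0.4796, -0.1894,  0.077 ]))
[ 0.64951227 -0.23118706  0.212     ]
th 1.2128439959403492 0.10206808797904182
[ 0.6081449  -0.32769478  0.207     ] [3.14159265 0.         1.165844  ]
4 [-0.205  0.365 -0.04 ] [ 0.0002 -0.0002  0.0572]
2 [ 0.  -0.   0.3] [0. 0. 0.]
```

Request:
step_arm --plan '[{"dx": -0.205, "dy": 0.365, "dz": -0.04, "rx": 0, "ry": 0, "rz": 0.057, "claw": 0.5}, {"dx": -0.205, "dy": 0.365, "dz": -0.04, "rx": 0, "ry": 0, "rz": 0.057, "claw": 0.5}, {"dx": -0.205, "dy": 0.365, "dz": -0.04, "rx": 0, "ry": 0, "rz": 0.057, "claw": 0.5}, {"dx": -0.205, "dy": 0.365, "dz": -0.04, "rx": 0, "ry": 0, "rz": 0.057, "claw": 0.5}, {"dx": 0, "dy": 0, "dz": 0, "rx": 0, "ry": 0, "rz": 0, "claw": 0.5}]'

```text
time_s: 36.25
ee_pos: [0.6096, -0.3304, 0.2604]
eef_rot: [-3.135, -0.002, 1.162]
force: [-0.7, -0.5, -1.4]
grip_width: 0.0466
grip_force: 0.0
```

Run:
```python
from h import *
print(cur()[0],st()['eef_rot'],st()['grip_width'])
g,R=kg(1.213); chain((g,R))
```

```text
[ 0.60956236 -0.33042068  0.26043483] [-3.13463686e+00 -2.47185875e-03  1.16214055e+00] 0.04658546085532917
2 [ 0.009 -0.01   0.267] [-0.0022 -0.0008 -0.0012]
```

Request:
step_arm --plan '[{"dx": 0.018, "dy": -0.02, "dz": 0.27, "rx": -0.004, "ry": -0.001, "rz": -0.002, "claw": 0.5}, {"dx": 0, "dy": 0, "dz": 0.27, "rx": 0, "ry": 0, "rz": 0, "claw": 0.5}, {"dx": 0, "dy": 0, "dz": 0, "rx": 0, "ry": 0, "rz": 0, "claw": 1}, {"dx": 0, "dy": 0, "dz": 0, "rx": 0, "ry": 0, "rz": 0, "claw": 1}, {"dx": 0, "dy": 0, "dz": 0, "rx": 0, "ry": 0, "rz": 0, "claw": 1}, {"dx": 0, "dy": 0, "dz": 0, "rx": 0, "ry": 0, "rz": 0, "claw": 1}, {"dx": 0, "dy": 0, "dz": 0, "rx": 0, "ry": 0, "rz": 0, "claw": 1}, {"dx": 0, "dy": 0, "dz": 0, "rx": 0, "ry": 0, "rz": 0, "claw": 1}]' --grip_force 15

```text
time_s: 37.05
ee_pos: [0.6074, -0.3255, 0.2136]
eef_rot: [3.134, 0.0, 1.17]
force: [1.2, -2.1, 5.7]
grip_width: 0.0157
grip_force: 15.0
```

Run:
```python
from h import *
p,T=cur(); print(p,st()['eef_rot'],st()['grip_width'],st()['force'])
k=p[:2]-HINGE[:2]; th=np.arctan2(k[1],k[0])-np.pi-TY; th=(th+np.pi)%(2*np.pi)-np.pi; print('th',th,np.linalg.norm(k))
g0,R0=kg(th); g1,R1=kg(0)
print(screw(g0,R0,g1,R1,16)); print((T.inv().apply(g0-p)))
```

```text
[ 0.6074053  -0.32554855  0.2135911 ] [3.13371050e+00 2.34190163e-04 1.16991909e+00] 0.01573954876004895 [ 1.23995464 -2.05578577  5.71681697]
th 1.1980815774253246 0.10332999862168536
(16, array([ 0.003, -0.079, -0.   ]), array([ 0.    , -0.    ,  0.0477]))
[-1.66816147e-03 -8.34104735e-05  6.59104100e-03]
```

Request:
step_arm --plan '[{"dx": 0.003, "dy": -0.079, "dz": 0, "rx": 0, "ry": 0, "rz": 0.0477, "claw": 1}, {"dx": 0.003, "dy": -0.079, "dz": 0, "rx": 0, "ry": 0, "rz": 0.0477, "claw": 1}, {"dx": 0.003, "dy": -0.079, "dz": 0, "rx": 0, "ry": 0, "rz": 0.0477, "claw": 1}, {"dx": 0.003, "dy": -0.079, "dz": 0, "rx": 0, "ry": 0, "rz": 0.0477, "claw": 1}, {"dx": 0.003, "dy": -0.079, "dz": 0, "rx": 0, "ry": 0, "rz": 0.0477, "claw": 1}, {"dx": 0.003, "dy": -0.079, "dz": 0, "rx": 0, "ry": 0, "rz": 0.0477, "claw": 1}, {"dx": 0.003, "dy": -0.079, "dz": 0, "rx": 0, "ry": 0, "rz": 0.0477, "claw": 1}, {"dx": 0.003, "dy": -0.079, "dz": 0, "rx": 0, "ry": 0, "rz": 0.0477, "claw": 1}]'

```text
time_s: 37.85
ee_pos: [0.5611, -0.2838, 0.2136]
eef_rot: [3.134, -0.008, 0.569]
force: [13.3, 4.6, 5.8]
grip_width: 0.0153
grip_force: 15.0
```

```bash
cat >> h.py <<'E'
def arc(n,z=None):
    p,T=cur(); k=p[:2]-HINGE[:2]; th=np.arctan2(k[1],k[0])-np.pi-TY; th=(th+np.pi)%(2*np.pi)-np.pi; print('th',th,np.linalg.norm(k),p,st()['eef_rot'],st()['force'],st()['grip_width'])
    g,R=kg(0,p[2]); print(screw(p,T,g,R,n))
E
python3 -c "
from h import *
arc(8)"
```

```text
th 0.5843050144351576 0.10285848958880435 [ 0.56114745 -0.28383236  0.2135509 ] [ 3.13422976 -0.00797724  0.56871478] [13.31255333  4.60322919  5.79470565] 0.01531433908696098
(8, array([ 0.002, -0.076, -0.   ]), array([ 0.0004, -0.0008,  0.049 ]))
```

Request:
step_arm --plan '[{"dx": 0.025, "dy": -0.076, "dz": 0, "rx": 0, "ry": 0, "rz": 0.049, "claw": 1}, {"dx": 0.004, "dy": -0.076, "dz": 0, "rx": 0, "ry": 0, "rz": 0.049, "claw": 1}, {"dx": 0.004, "dy": -0.076, "dz": 0, "rx": 0, "ry": 0, "rz": 0.049, "claw": 1}, {"dx": 0.004, "dy": -0.076, "dz": 0, "rx": 0, "ry": 0, "rz": 0.049, "claw": 1}, {"dx": 0.004, "dy": -0.076, "dz": 0, "rx": 0, "ry": 0, "rz": 0.049, "claw": 1}, {"dx": 0.004, "dy": -0.076, "dz": 0, "rx": 0, "ry": 0, "rz": 0.049, "claw": 1}, {"dx": 0.004, "dy": -0.076, "dz": 0, "rx": 0, "ry": 0, "rz": 0.049, "claw": 1}, {"dx": 0, "dy": 0, "dz": 0, "rx": 0, "ry": 0, "rz": 0, "claw": 1}]'

```text
time_s: 38.65
ee_pos: [0.5466, -0.2326, 0.2135]
eef_rot: [3.139, -0.007, 0.03]
force: [-2.0, 2.8, 10.1]
grip_width: 0.0157
grip_force: 15.0
```

```bash
cat >> h.py <<'E'
def lensang():
    for c in('side','top'):
        p=viewer.camera(c); C=cloud(p).reshape(-1,3); I=p['img'].reshape(-1,3).astype(int)
        m=(abs(C[:,2]-.216)<.007)&(np.linalg.norm(C[:,:2]-TRAY[:2],axis=1)<.09)&(I.min(1)>120)
        q=C[m][:,:2]
        f=lambda v: np.hypot(*(q-v).T)
        from scipy.optimize import least_squares
        r=least_squares(lambda v: np.clip(abs(f(v)-.049)-.005,0,None),q.mean(0),loss='soft_l1',f_scale=.003).x
        k=r-HINGE[:2]; th=np.arctan2(k[1],k[0])-np.pi-TY; print(c,m.sum(),'lens',r.round(4),'r',np.linalg.norm(k).round(4),'th',((th+np.pi)%(2*np.pi)-np.pi).round(4))
E
python3 -c "
from h import *
arc(1); lensang()"
```

```text
th 0.061154438070658124 0.10288627341329001 [ 0.5466363  -0.23264331  0.21347843] [ 3.13884562 -0.00712392  0.02982252] [-2.00767806  2.84207235 10.13435856] 0.015714523904104858
(1, array([-0.018, -0.064, -0.   ]), array([ 0.0016, -0.0046,  0.0489]))
side 695 lens [ 0.4858 -0.2241] r 0.1639 th 0.0039
top 77 lens [ 0.4723 -0.2331] r 0.1772 th 0.0578
```

Request:
step_arm --plan '[{"dx": 0, "dy": -0.03, "dz": 0, "rx": 0, "ry": 0, "rz": 0.022, "claw": 1}, {"dx": 0, "dy": -0.03, "dz": 0, "rx": 0, "ry": 0, "rz": 0.022, "claw": 1}, {"dx": 0, "dy": 0, "dz": 0, "rx": 0, "ry": 0, "rz": 0, "claw": 1}]'

```text
time_s: 39.05
ee_pos: [0.5466, -0.2272, 0.2135]
eef_rot: [3.139, -0.007, -0.038]
force: [-1.2, 1.5, 10.9]
grip_width: 0.0154
grip_force: 15.0
```

Run:
```python
from h import *
arc(1); lensang()
s=viewer.camera('side'); t=viewer.camera('top')
cv2.imwrite('pics/s4.png',np.hstack([cv2.resize(s['img'][90:260,240:410],None,fx=2.3,fy=2.3),cv2.resize(t['img'][100:270,290:460],None,fx=2.3,fy=2.3)])[:,:,::-1])
```

```text
th 0.0083967306071151 0.10298444700753573 [ 0.54660455 -0.22721251  0.21346797] [ 3.13902374 -0.00748646 -0.03813677] [-1.17870323  1.47185121 10.89576959] 0.015390605228383166
(1, array([-0.02 , -0.009, -0.   ]), array([ 0.0016, -0.0048,  0.0056]))
side 701 lens [ 0.4855 -0.2162] r 0.1647 th -0.0443
top 98 lens [ 0.5154 -0.1388] r 0.1629 th -0.5562
```

View pics/s4.png

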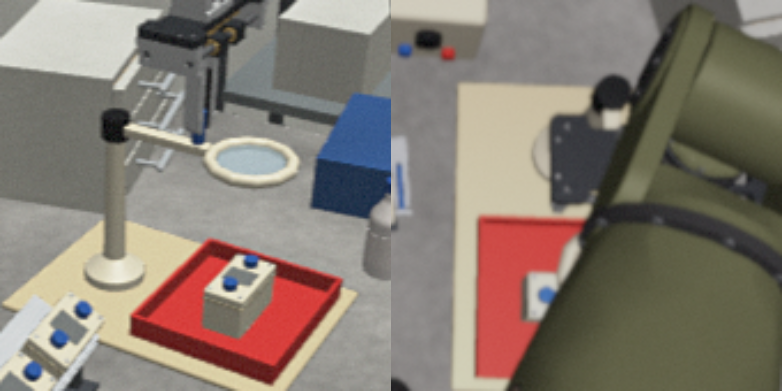

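The left half shows the housing flat in the tray and the lens about over it at (252,160). I'll release the knob, back off and measure from above.

Request:
step_arm --plan '[{"dx": 0, "dy": 0, "dz": 0, "rx": 0, "ry": 0, "rz": 0, "claw": 0.5}, {"dx": 0, "dy": 0, "dz": 0, "rx": 0, "ry": 0, "rz": 0, "claw": 0.5}, {"dx": 0, "dy": 0, "dz": 0, "rx": 0, "ry": 0, "rz": 0, "claw": 0.5}, {"dx": 0, "dy": 0, "dz": -0.3, "rx": 0, "ry": 0, "rz": 0, "claw": 0.5}, {"dx": 0, "dy": 0, "dz": -0.5, "rx": 0, "ry": 0, "rz": 0, "claw": 0.5}, {"dx": 0, "dy": 0, "dz": -0.2, "rx": 0, "ry": 0, "rz": 0, "claw": 0.5}, {"dx": -0.2, "dy": -0.4, "dz": 0, "rx": 0, "ry": 0, "rz": 0, "claw": 0.5}, {"dx": -0.2, "dy": -0.4, "dz": 0, "rx": 0, "ry": 0, "rz": 0, "claw": 0.5}, {"dx": -0.2, "dy": -0.4, "dz": 0, "rx": 0, "ry": 0, "rz": 0, "claw": 0.5}, {"dx": -0.2, "dy": -0.4, "dz": 0, "rx": 0, "ry": 0, "rz": 0, "claw": 0.5}]'

```text
time_s: 40.25
ee_pos: [0.4706, -0.063, 0.3108]
eef_rot: [3.14, -0.005, -0.038]
force: [0.2, -0.5, 0.2]
grip_width: 0.0469
grip_force: 0.0
```

Request:
step_arm --plan '[{"dx": -0.2, "dy": -0.4, "dz": 0, "rx": 0, "ry": 0, "rz": 0, "claw": 0.5}, {"dx": -0.2, "dy": -0.4, "dz": 0, "rx": 0, "ry": 0, "rz": 0, "claw": 0.5}, {"dx": -0.1, "dy": -0.4, "dz": 0, "rx": 0, "ry": 0, "rz": 0, "claw": 0.5}, {"dx": 0, "dy": -0.4, "dz": 0, "rx": 0, "ry": 0, "rz": 0, "claw": 0.5}, {"dx": 0, "dy": 0, "dz": 0, "rx": 0, "ry": 0, "rz": 0, "claw": 0.5}]'

```text
time_s: 40.75
ee_pos: [0.4272, 0.1007, 0.3105]
eef_rot: [3.141, -0.005, -0.033]
force: [0.6, -0.3, 0.4]
grip_width: 0.0471
grip_force: 0.0
```

Run:
```python
from h import *
print(st()['ee_pos'],st()['time_s'],st()['qpos'].round(2)); lensang()
t=viewer.camera('top'); C=cloud(t)
for c in('top','side'):
    p=viewer.camera(c); C=cloud(p)
    for b in blobs(p,blue(p)&(C[:,:,2]>.04)&(C[:,:,2]<.3)&(C[:,:,0]<.75)&(C[:,:,1]>-.4)): print(b)
p=t;K=np.array([[p['fx'],0,p['cx']],[0,p['fy'],p['cy']],[0,0,1]])
X=np.array([HINGE+.17*rad(0)+[0,0,.007],HINGE,TRAY])
q=cv2.projectPoints(X,cv2.Rodrigues(np.array(p['R']))[0],np.array(p['t']),K,np.array(p['dist']))[0].reshape(-1,2); print(q)
a=cv2.resize(t['img'][100:270,280:450],None,fx=3,fy=3,interpolation=cv2.INTER_CUBIC)[:,:,::-1].copy()
for u in q: cv2.circle(a,(int((u[0]-280+.5)*3),int((u[1]-100+.5)*3)),4,(0,255,0),1)
cv2.imwrite('pics/t5.png',a)
```

```text
[0.42716834 0.10073507 0.31047244] 40.75 [ 0.15 -0.03  1.6  -0.    1.56  1.75]
side 669 lens [ 0.4797 -0.2157] r 0.1705 th -0.0438
top 1997 lens [ 0.4857 -0.2212] r 0.1641 th -0.0138
(np.int32(35), array([293.7, 180.9]), array([ 0.5967, -0.039 ,  0.0753]))
(np.int32(33), array([248.6, 185.2]), array([0.5884, 0.0731, 0.0759]))
(np.int32(12), array([202.8, 182.4]), array([0.5952, 0.1858, 0.0828]))
(np.int32(43), array([391. , 185.5]), array([ 0.5424, -0.225 ,  0.257 ]))
(np.int32(20), array([158.6, 188.2]), array([0.582 , 0.2965, 0.0812]))
(np.int32(32), array([283.5, 188.5]), array([ 0.568 , -0.0125,  0.1202]))
(np.int32(29), array([259.7, 190.4]), array([0.5644, 0.0428, 0.1209]))
(np.int32(15), array([236.9, 192.1]), array([0.5611, 0.0968, 0.1214]))
(np.int32(31), array([357.3, 227.7]), array([ 0.4776, -0.1894,  0.0777]))
(np.int32(14), array([380.3, 228.5]), array([ 0.4609, -0.2099,  0.2148]))
(np.int32(22), array([348.7, 202.8]), array([ 0.4763, -0.2431,  0.0771]))
(np.int32(25), array([339.6, 212.3]), array([ 0.4799, -0.1895,  0.0765]))
(np.int32(33), array([276. , 223.8]), array([ 0.5693, -0.0111,  0.1192]))
(np.int32(35), array([265.7, 236.4]), array([0.5658, 0.0437, 0.1193]))
(np.int32(40), array([254. , 250.5]), array([0.5615, 0.1014, 0.1191]))
(np.int32(43), array([242. , 265.4]), array([0.5567, 0.1559, 0.1193]))
(np.int32(71), array([225.8, 285.9]), array([0.5823, 0.1854, 0.0738]))
(np.int32(82), array([196.8, 321. ]), array([0.5736, 0.2969, 0.0747]))
[[386.65133722 219.10508161]
 [384.88394959 141.19678742]
 [365.23976232 229.80884725]]
```

View pics/t5.png

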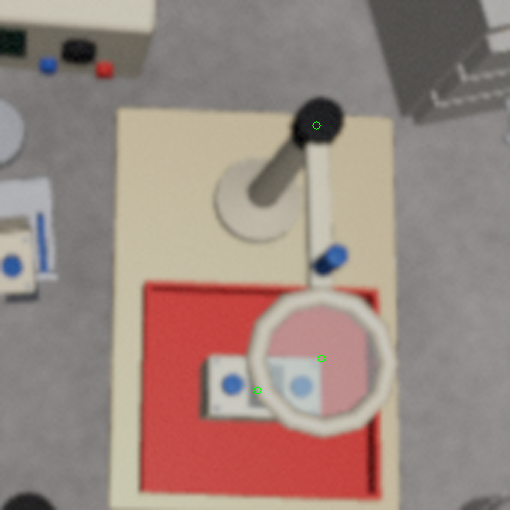

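The final view shows the lens ring centred at about (322,363) against the expected (321,358), which is a few mm. The housing is standing in the tray with caps at (232,385)/(302,386). B and C are in their bays, and the arm is clear.

```bash
python3 -c "
from station import hand_in
print(hand_in())"
```

```text
the job is handed in; nothing more can be done
None
```

Job handed in at about 41 s: housing_a was the one that rattled and stands flat in the red tray, housing_b and housing_c are back in their bays, and the lens is over the tray centre to within about 4 mm by the camera.

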